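# Put the cordless craft tools on charge

## Robot

A 6-joint arm with a two-finger parallel gripper is mounted at the origin on the work surface. World frame = base frame: x ahead of the robot, y to its left, z up, the work surface at z = 0. Lengths are in m, angles in rad, forces in N, time in s.
With the tool pointing down it reaches from about 0.3 to 0.875 m from the base axis. Payload 6.4 kg.
Tool frame: the origin (TCP) lies midway between the tips of the shut fingers; the grasp point (between the pads) lies 19 mm behind it (r.grip_depth is the x of the grasp point in the tool frame, in m); x points along the fingers, y is the direction in which the jaws open and shut, and the axes are right-handed (so a half turn about x gives the same grasp; the last joint's range is limited). The gripper opens to 88 mm and grips with 3 to 60 N. Pads are 18 mm wide; open, the fingers measure 123 mm over their backs; the gripper's body (75 mm by 187 mm) begins 45 mm behind the grasp point.
Start: joints at [-1.472, 0.181, 1.607, -0, 1.354, -0.206], TCP at [0.173, -0.549, 0.239] pointing down, gripper open.
Joint ranges: [-2.99, 2.99], [-0.89, 2.07], [0.3, 2.58], [-1.14, 4.28], [0, 2.63], [-3.12, 3.12]. Speed limits (rad/s): [2.57, 2.57, 3.01, 3.14, 3.14, 3.14].

## Interface

Orientations are given as a 3x3 rotation matrix whose columns are the frame's x, y, z axes.
In Python, from bench import r, snapshot gives the robot as it stands.
- The arm moves only by the tool step_arm, never from a script. Its argument "rows" is a list of rows, each an object of numbers: "x", "y", "z": the shift along the world's x, y, z in cm; "ax", "ay", "az": the turn, a rotation vector about the world's x, y, z in rad. A call has exactly 10 rows; each row is the pose to reach, as a shift and turn from the pose commanded when the call began; what a row does not reach only later rows make up. A row lasts 1/8 s, in which the tool goes at most 62.5 mm and 10.7 degrees, less where a joint would pass 70% of its speed; a pose out of reach is approached as far as the arm can. A call with a gripper value outside its range is refused whole. "claw" is the finger opening in cm, from 0 to 8.81, set as the call begins (left out, the last holds). The fingers move at their own pace and stop on an object; "grip_force" is the grip in N (left out, the last holds). Time passes only in rows, so rows that repeat a pose let the fingers close, or fill a call up. It gives the time, the measured TCP pose, the force and the opening at its end, in the units of the state.
- r.state(): the state, without advancing time (a new reading comes with each control period).
- snapshot(name): name is "side" or "top"; returns a dict with "frame" (420x560x3 uint8, blue, green, red), "z_map" (420x560 float32, m along the optical axis (not along the pixel's ray), 0 where there is no reading), "fx", "fy", "cx", "cy" (pixels), "rvec" (rotation vector, rad) and "tvec" (3), from world to camera coordinates, as OpenCV has them. Camera axes: x right, y down, z forward; pixel columns grow to the right and rows downward; lengths in m; the calibration is good to about 2 mm. A picture is of the moment at which its call begins.
- r.finish_job(): hands the job in, once; it reports no verdict.
The state is a dict: "clock": time; "joints": joint angles; "joint_velocities": joint speeds; "effort": joint torques, N m; "tcp_pos": TCP position; "tcp_rot": TCP orientation; "contact_force": force on the tool from outside, world axes, zero at the start; "moment": the same for the moment, N m; "width": opening from 0.0 (shut) to 1.0 (fully open).
Only numpy, scipy, OpenCV 4.12 (cv2) and the standard library are available. Lean on these libraries where they do the work, as an engineer would, in place of code of your own. Each camera call takes 0.05 s, during which the arm holds its last target. There are 200 camera calls.

## Task

The craft lesson is over: lay every cordless tool left on the table fully down in its own bay of the charging dock, nose pointing away from the bay's switch. Then see that all four bays, empty ones too, are switched on for the night: the room's power is off and the lamps are dark, so feel gently whether each rocker's bar end is already down, press it over only if it is not, and never switch one off. Leave the pen pot, the plywood stand and the tape where they are.

Things in the scene. Friction and masses are not known exactly. Their poses are not given: they have to be found in the camera images.
- engraver_c (a point): Centre (half-way up) of the grip body of the cordless engraving pen: the slimmest tool, a grey body 104 mm long, 28 mm wide and 32 mm high with a short slim nose and a fine steel point. 0.22 kg, within 0.15 to 0.3. It lies on its flat underside; its x points along it to the nose, z up. The body reaches 52 mm either way from this point and is gripped across its width. May be absent.
- engraver_nose (a point): Tip of the nose of that engraver, 98 mm ahead of its centre along its x.
- gluepen_c (a point): Centre (half-way up) of the grip body of the cordless hot-glue pen (cold): grey body 100 mm long, 38 mm wide and 40 mm high, tapering black collar and brass nozzle in front, a white glue stick poking 12 mm out of the tail. 0.22 kg, within 0.15 to 0.3. It lies on its flat underside; its x points along it to the nose, z up. The body reaches 50 mm either way from this point and is gripped across its width. May be absent.
- gluepen_nose (a point): Tip of the nose of that gluepen, 92 mm ahead of its centre along its x.
- driver_c (a point): Centre (half-way up) of the grip body of the cordless screwdriver: thick grey body 92 mm long, 44 mm wide and 44 mm high, round black chuck and a thin 28 mm steel bit in front. 0.22 kg, within 0.15 to 0.3. It lies on its flat underside; its x points along it to the nose, z up. The body reaches 46 mm either way from this point and is gripped across its width. May be absent.
- driver_nose (a point): Tip of the nose of that driver, 100 mm ahead of its centre along its x.
- cutter_c (a point): Centre (half-way up) of the grip body of the cordless cardboard cutter: the widest and shortest tool, grey body 92 mm long, 50 mm wide and 42 mm high, with a flat aluminium sole as wide as the body in front. 0.22 kg, within 0.15 to 0.3. It lies on its flat underside; its x points along it to the nose, z up. The body reaches 46 mm either way from this point and is gripped across its width. May be absent.
- cutter_nose (a point): Tip of the nose of that cutter, 78 mm ahead of its centre along its x.
- dock: Aluminium carrier, 250 x 385 x 8 mm, of the charging dock with its four white bays side by side, 92 mm apart; which bay is where varies. Origin under its middle, x away from the robot, y left. Every bay has an open cradle, its floor printed with the black silhouette of its tool, and on a raised deck at the robot's side a charge switch. No wall is over 54 mm above the table.
- seat_engraver (a point): Middle of the cradle floor (26 mm above the table) of the engraver's own bay; x points from its switch to its nose stop, y left. Two pairs of cheeks, 24 mm long, centred 39 mm before and behind this point, 16 mm high, 36 mm apart; 54 mm free for fingers between. End walls leave the engraver 5 to 6 mm of play each way. Seated, its centre is 16 mm above this point.
- seat_gluepen (a point): Middle of the cradle floor (26 mm above the table) of the gluepen's own bay; x points from its switch to its nose stop, y left. Two pairs of cheeks, 24 mm long, centred 39 mm before and behind this point, 16 mm high, 46 mm apart; 54 mm free for fingers between. End walls leave the gluepen 5 to 6 mm of play each way. Seated, its centre is 20 mm above this point.
- seat_driver (a point): Middle of the cradle floor (26 mm above the table) of the driver's own bay; x points from its switch to its nose stop, y left. Two pairs of cheeks, 24 mm long, centred 39 mm before and behind this point, 16 mm high, 52 mm apart; 54 mm free for fingers between. End walls leave the driver 5 to 6 mm of play each way. Seated, its centre is 22 mm above this point.
- seat_cutter (a point): Middle of the cradle floor (26 mm above the table) of the cutter's own bay; x points from its switch to its nose stop, y left. Two pairs of cheeks, 24 mm long, centred 39 mm before and behind this point, 16 mm high, 58 mm apart; 54 mm free for fingers between. End walls leave the cutter 5 to 6 mm of play each way. Seated, its centre is 21 mm above this point.
- switch_engraver (a point): Middle (pivot axis) of the charge switch of the engraver's bay, 95 mm on the robot's side of its seat; axes as the seat's. All switches are alike: a black over-centre rocker 60 mm long along y, 26 mm wide along x, lamp dark. Its end at +y (left, marked with a bar) is the ON end: down when on. The other end is marked with a ring.
- switch_gluepen (a point): Middle (pivot axis) of the charge switch of the gluepen's bay, 95 mm on the robot's side of its seat; axes as the seat's. The rocker rests on one side or the other; which is not reported and can only be felt. 20 mm from the pivot the ON end's face is 8 mm above this point when off, 3 mm above it when on; a flat fingertip meets its outer edge up to 3 mm higher when off.
- switch_driver (a point): Middle (pivot axis) of the charge switch of the driver's bay, 95 mm on the robot's side of its seat; axes as the seat's. About 7 N straight down on the ON end, 20 mm from the pivot, snaps it over; that end then sinks about 6 mm and stops hard. It stays where it is left. More than 35 N harms it.
- switch_cutter (a point): Middle (pivot axis) of the charge switch of the cutter's bay, 95 mm on the robot's side of its seat; axes as the seat's. The deck lies 10 mm below this point, the frame round the rocker 2 mm below it.
- pot: Bystander: steel pot of pens, 76 mm across, 90 mm high (140 with the pens); origin under its middle.
- stand: Bystander: laser-cut plywood stand, 70 x 110 x 54 mm; origin under its middle.
- tape: Bystander: roll of tape lying flat, 90 mm across, 19 mm high; origin under its middle.
Things that resemble listed ones, but are neither listed nor needed, are in the scene too. Leave any orange or pink look-alike of the part that bears cutter_c alone.

How it is judged:
At the end, for the whole second after the job is handed in: Every tool present lies in its own bay: centre within 10 mm along and 9 mm across of the seat and within 5 mm of its seated height, in line within 8 degrees, nose away from the switch; all four rockers are on (x of engraver_c in the frame of seat_engraver between -0.01 and 0.01 m and y of engraver_c in the frame of seat_engraver between -0.009 and 0.009 m and z of engraver_c in the frame of seat_engraver between 0.011 and 0.021 m and angle between the x axis of engraver_c and the x axis of seat_engraver, either way round below 0.14 rad and x of engraver_nose in the frame of seat_engraver above 0.05 m and x of gluepen_c in the frame of seat_gluepen between -0.01 and 0.01 m and y of gluepen_c in the frame of seat_gluepen between -0.009 and 0.009 m and z of gluepen_c in the frame of seat_gluepen between 0.015 and 0.025 m and angle between the x axis of gluepen_c and the x axis of seat_gluepen, either way round below 0.14 rad and x of gluepen_nose in the frame of seat_gluepen above 0.05 m and x of driver_c in the frame of seat_driver between -0.01 and 0.01 m and y of driver_c in the frame of seat_driver between -0.009 and 0.009 m and z of driver_c in the frame of seat_driver between 0.017 and 0.027 m and angle between the x axis of driver_c and the x axis of seat_driver, either way round below 0.14 rad and x of driver_nose in the frame of seat_driver above 0.05 m and x of cutter_c in the frame of seat_cutter between -0.01 and 0.01 m and y of cutter_c in the frame of seat_cutter between -0.009 and 0.009 m and z of cutter_c in the frame of seat_cutter between 0.016 and 0.026 m and angle between the x axis of cutter_c and the x axis of seat_cutter, either way round below 0.14 rad and x of cutter_nose in the frame of seat_cutter above 0.05 m and value of joint each of rocker_engraver, rocker_gluepen, rocker_driver, rocker_cutter above 0.08 rad); the robot touches nothing.
It fails at once if the pen pot, stand or tape is pushed aside or knocked over ((distance of pot from where it was at the start of the episode above 0.03 m or angle between pot's own z axis and vertical above 0.5 rad) or (distance of stand from where it was at the start of the episode above 0.03 m or angle between stand's own z axis and vertical above 0.5 rad) or (distance of tape from where it was at the start of the episode above 0.03 m or angle between tape's own z axis and vertical above 0.5 rad)).
It fails at once if a switch that was on is switched off ((value of joint rocker_engraver below -0.05 rad and distance of rockend_engraver from where it was at the start of the episode above 0.0056 m) or (value of joint rocker_gluepen below -0.05 rad and distance of rockend_gluepen from where it was at the start of the episode above 0.0056 m) or (value of joint rocker_driver below -0.05 rad and distance of rockend_driver from where it was at the start of the episode above 0.0056 m) or (value of joint rocker_cutter below -0.05 rad and distance of rockend_cutter from where it was at the start of the episode above 0.0056 m)).
It fails at once if a switch is pressed harder than 35 N (contact force between any of rocker_engraver, rocker_gluepen, rocker_driver, rocker_cutter and the fingers above 35 N).
Of engraver, gluepen, driver, cutter only 3 to 4 are there at a start; the rules pass over those that are not, and their reading is None.
At some moment in a run one of engraver, gluepen, driver, cutter may be knocked a few centimetres aside while the robot is not near it.
Once in a run the grip may slacken for a moment while it holds something.
It also fails if it takes over 200 s, if anything falls off the work surface, if the arm or the gripper's body presses on something with over 40 N, if the wrist force passes 120 N, or if a joint passes its speed limit or range.

## Working session

There is one attempt and no reset: what is moved stays moved. The work goes in short steps, Python scripts to look and compute and a tool call to move; the robot and the scene stay as the last step left them, time stands still between calls to the robot, and variables do not carry over. Pictures are saved under pics/ and viewed, about 12 in all and at most 16, crops included, and the job is handed in when it is done.

Besides the shell and the picture viewer there is one more tool, called after "Request:" by a JSON object that holds its "name" and its "arguments". step_arm: Moves the arm, as the interface text tells. Its arguments: {"type":"object","properties":{"rows":{"type":"array","items":{"type":"object","properties":{"x":{"type":"number"},"y":{"type":"number"},"z":{"type":"number"},"ax":{"type":"number"},"ay":{"type":"number"},"az":{"type":"number"}}}},"claw":{"type":"number"},"grip_force":{"type":"number"}},"required":["rows"]}

```bash
mkdir -p pics; ls; cat > h.py <<'E'
import numpy as np, cv2
from bench import r, snapshot
def cloud(s):
    z=s["z_map"]; v,u=np.indices(z.shape)
    P=np.stack([(u-s["cx"])/s["fx"]*z,(v-s["cy"])/s["fy"]*z,z],-1)
    R=cv2.Rodrigues(np.array(s["rvec"],float))[0]
    W=(P-np.array(s["tvec"],float).ravel())@R
    W[z==0]=np.nan
    return W
E
python3 - <<'E'
from h import *
for n in("top","side"):
    s=snapshot(n); cv2.imwrite(f"pics/{n}0.png",s["frame"]); np.savez(f"{n}0.npz",**s)
    R=cv2.Rodrigues(np.array(s["rvec"],float))[0]; print(n,-R.T@np.array(s["tvec"]).ravel(),s["fx"],R.tolist())
print(r.state())
E
```

```text
pics
top [ 0.44258162 -0.0350231   1.06823637] 436.7838957592745 [[0.02183381734906309, -0.9996265782383844, 0.016431326768928164], [-0.9980433172040066, -0.02275652271936579, -0.05823811173231637], [0.05859028421496655, -0.015127615580206349, -0.9981674878708817]]
side [ 0.45255374 -0.68067338  0.80722308] 406.9372866241789 [[0.9948020218746526, -0.10180875530497162, 0.00197853919708825], [-0.07657102532992478, -0.7607230506762196, -0.6445442717531433], [0.06712537042002838, 0.6410424459527764, -0.7645644296806227]]
{'clock': 0.1, 'joints': array([-1.47229188e+00,  1.81427044e-01,  1.60786106e+00, -2.26848142e-05,
        1.35379380e+00, -2.06275612e-01]), 'joint_velocities': array([-0.00114883, -0.00028315, -0.00382105,  0.00053372, -0.0015525 ,
       -0.00082236]), 'effort': array([ 1.28851058e-03, -4.34818733e+01, -3.42696583e+01,  7.04936287e-02,
        3.40170215e-02, -4.08447011e-05]), 'tcp_pos': array([ 0.17252527, -0.54802689,  0.23794525]), 'tcp_rot': array([[-1.68505978e-04,  3.00087926e-01, -9.53911531e-01],
       [ 1.47985158e-03, -9.53910425e-01, -3.00087839e-01],
       [-9.99998891e-01, -1.46221408e-03, -2.83345983e-04]]), 'contact_force': array([ 0.11634402, -0.20816841, -0.47652465]), 'moment': array([0.00338891, 0.00587939, 0.0072381 ]), 'width': 0.999568743450882}
```

View pics/top0.png

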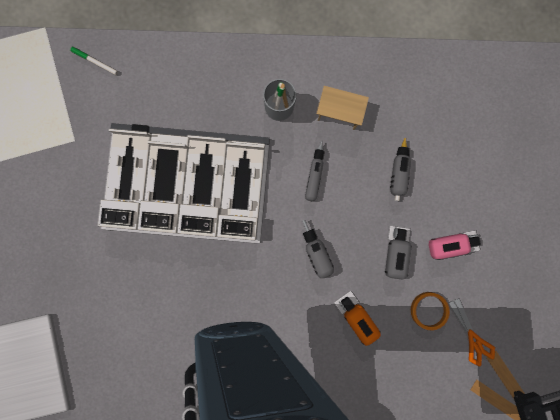

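View pics/side0.png

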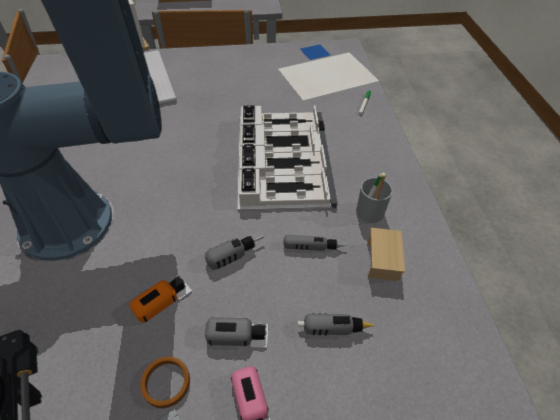

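```bash
python3 - <<'E'
from h import *
s=dict(np.load("top0.npz")); W=cloud(s); f=s["frame"]
hsv=cv2.cvtColor(f,cv2.COLOR_BGR2HSV)
# tools: height components
h=((W[...,2]>0.012)&(W[...,2]<0.065)).astype(np.uint8)
n,l,st,c=cv2.connectedComponentsWithStats(h)
for i in range(1,n):
    if st[i,4]<60: continue
    m=l==i; p=W[m][:,:2]; 
    rc=cv2.minAreaRect((p*1000).astype(np.float32)); print(i,st[i,:5],c[i].round(),"rect mm",np.round(rc[0]),np.round(rc[1]),round(rc[2],1),"zmax",round(np.nanpercentile(W[m][:,2],95),4), "grey px med", np.median(f[m],0))
    # body only: z above and grey
cv2.imwrite("pics/dock.png",cv2.resize(f[115:250,85:280],None,fx=4,fy=4,interpolation=cv2.INTER_CUBIC))
cv2.imwrite("pics/tools.png",cv2.resize(f[130:290,290:420],None,fx=3.7,fy=3.7,interpolation=cv2.INTER_CUBIC))
E
```

```text
1 [ 71  47  36  20 117] [86. 56.] rect mm [874. 429.] [95. 12.] 61.4 zmax 0.0176 grey px med [ 59. 122.  33.]
4 [265  84  14  18  97] [271.  91.] rect mm [790. -20.] [ 9. 43.] 45.4 zmax 0.0624 grey px med [58. 58. 57.]
5 [285  85   9  18  77] [289.  93.] rect mm [788. -67.] [36.  6.] 36.4 zmax 0.062 grey px med [78. 78. 77.]
6 [ 317   86   52   43 1392] [342. 106.] rect mm [ 759. -192.] [110.  72.] 76.8 zmax 0.0581 grey px med [ 93. 137. 170.]
12 [265 105  30  15 150] [279. 114.] rect mm [745. -44.] [27. 70.] 2.9 zmax 0.0617 grey px med [60.5 60.  60. ]
13 [   98   123   172   117 14824] [184. 178.] rect mm [572. 181.] [384. 258.] 85.8 zmax 0.0572 grey px med [143. 149. 155.]
14 [390 138  21  63 837] [401. 171.] rect mm [ 616. -340.] [ 39. 154.] 82.8 zmax 0.0445 grey px med [74. 78. 80.]
15 [305 141  20  60 608] [315. 174.] rect mm [ 608. -134.] [ 28. 147.] 80.4 zmax 0.0353 grey px med [82.  81.5 83.5]
29 [303 220  31  58 858] [318. 254.] rect mm [ 421. -136.] [145.  44.] 23.1 zmax 0.0476 grey px med [80. 79. 81.]
34 [ 385  227   27   53 1000] [398. 255.] rect mm [ 413. -336.] [ 51. 120.] 81.2 zmax 0.0467 grey px med [81.5 80.  82. ]
41 [429 233  52  27 971] [453. 245.] rect mm [ 435. -472.] [ 51. 122.] 12.0 zmax 0.0467 grey px med [108.  86. 163.]
47 [411 292  39  39 454] [430. 311.] rect mm [ 276. -415.] [89. 88.] 43.3 zmax 0.0233 grey px med [ 19.  65. 110.]
48 [339 297  42  49 974] [360. 322.] rect mm [ 255. -242.] [117.  51.] 35.4 zmax 0.0464 grey px med [ 10.  56. 114.]
52 [   0  314   69  106 5959] [ 30. 370.] rect mm [123. 536.] [230. 160.] 14.2 zmax 0.0219 grey px med [169. 169. 173.]
60 [469 331  26  35 208] [480. 347.] rect mm [ 194. -542.] [81. 55.] 14.7 zmax 0.0157 grey px med [ 10.  58. 124.]
```

View pics/dock.png

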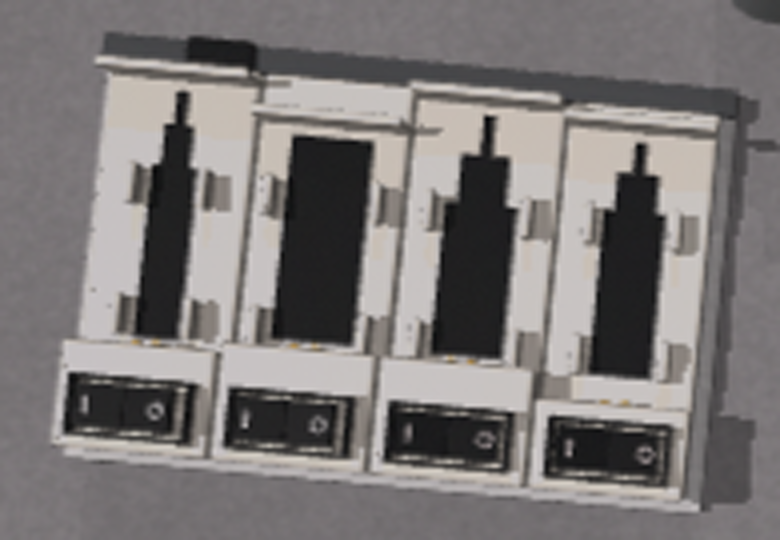

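View pics/tools.png

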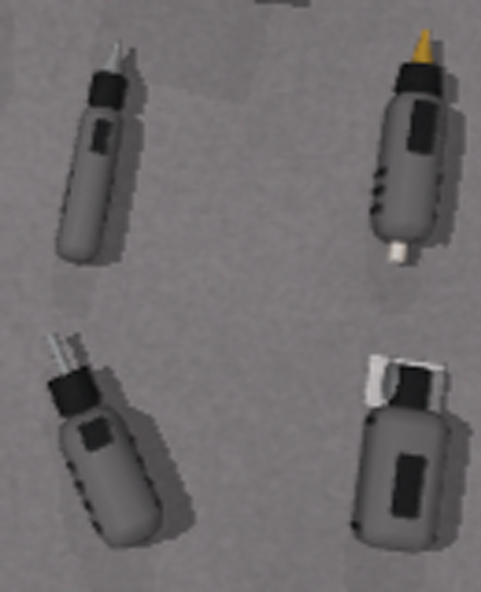

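```bash
cat > m.py <<'E'
from h import *
T={"engraver":(52,98,52),"gluepen":(62,92,50),"driver":(46,100,46),"cutter":(46,78,46)}
def tool(W,uv,name,rad=75):
    """tool centre(mm), yaw from the height blob at pixel uv"""
    h=((W[...,2]>0.012)&(W[...,2]<0.065)).astype(np.uint8)
    n,l=cv2.connectedComponents(h); p=W[l==l[uv[1],uv[0]]][:,:2]*1000
    (c,wh,a)=cv2.minAreaRect(p.astype(np.float32)); c=np.array(c)
    B=cv2.boxPoints((c,wh,a)); e=[B[1]-B[0],B[2]-B[1]]; d=max(e,key=np.linalg.norm); L=np.linalg.norm(d); d/=L
    if d[0]<0:d=-d
    t,nn,b=T[name]; tail=c-d*L/2
    return c,tail+d*t,c+d*(L/2-nn),np.arctan2(d[1],d[0]),wh
if __name__=="__main__":
    s=dict(np.load("top0.npz")); W=cloud(s); f=s["frame"]
    for n,uv in dict(engraver=(314,176),gluepen=(400,172),driver=(319,256),cutter=(398,255)).items():
        c,a,b,y,wh=tool(W,uv,n); print(n,"fromtail",a.round(1),"fromnose",b.round(1),"yaw",round(y,3),np.round(wh))
    v=f.max(2); x,y,z=W[...,0],W[...,1],W[...,2]
    for nm,m in (("sil",(v<60)&(abs(z-.026)<.006)),("rock",(v<75)&(z>.035)&(z<.06))):
        m=m.copy(); roi=np.zeros_like(m); roi[120:245,95:272]=1
        m=cv2.morphologyEx((m&roi).astype(np.uint8),cv2.MORPH_CLOSE,np.ones((5,5)) if nm=="rock" else np.ones((2,2)))
        n,l,st,c=cv2.connectedComponentsWithStats(m)
        for i in range(1,n):
            if st[i,4]<150: continue
            p=W[l==i]; rc=cv2.minAreaRect((p[:,:2]*1000).astype(np.float32)); print(nm,c[i].round(),np.round(rc[0],1),np.round(rc[1],1),round(rc[2],2),"z",np.round(np.nanmedian(p[:,2]),4))
E
python3 m.py; python3 - <<'E'
from h import *
s=dict(np.load("top0.npz")); W=cloud(s); f=s["frame"]
cv2.imwrite("pics/sw.png",cv2.resize(f[195:245,92:270],None,fx=4.4,fy=4.4,interpolation=cv2.INTER_CUBIC))
# z at rocker ends row-wise
for nm,cx,cy in(("eng",117,216),("cut",157,220),("drv",197,224),("glu",237,228)):
    print(nm,[ (u-cx,round(float(np.nanmedian(W[cy-2+round((u-cx)*.07):cy+3+round((u-cx)*.07),u,2])*1000),1)) for u in range(cx-19,cx+20,2)])
E
```

```text
engraver fromtail [ 586.4 -130.3] fromnose [ 583.7 -129.8] yaw -0.168 [ 28. 147.]
gluepen fromtail [ 601.1 -338.5] fromnose [ 601.  -338.5] yaw -0.126 [ 39. 154.]
driver fromtail [ 396.2 -146.5] fromnose [ 395.6 -146.7] yaw 0.404 [145.  44.]
cutter fromtail [ 399.4 -333.5] fromnose [ 395.7 -332.9] yaw -0.153 [ 51. 120.]
sil [127. 174.] [598.7 316.5] [ 23.2 144.6] 74.19 z 0.0277
sil [204. 180.] [590.9 131.4] [ 41.1 142.8] 86.06 z 0.0277
sil [166. 176.] [585.4 226.6] [ 47.6 122.5] 83.79 z 0.0275
sil [243. 185.] [578.4  40. ] [ 35.3 138.3] 86.09 z 0.0276
eng [(-19, 2.9), (-17, 53.9), (-15, 63.9), (-13, 66.8), (-11, 68.8), (-9, 66.6), (-7, 68.5), (-5, 68.9), (-3, 68.9), (-1, 71.1), (1, 69.4), (3, 72.0), (5, 72.4), (7, 74.6), (9, 74.5), (11, 72.0), (13, 55.0), (15, 63.6), (17, 55.6), (19, 54.9)]
cut [(-19, 49.2), (-17, 55.1), (-15, 63.3), (-13, 67.7), (-11, 69.5), (-9, 69.3), (-7, 68.7), (-5, 68.3), (-3, 69.6), (-1, 69.7), (1, 71.3), (3, 71.1), (5, 72.1), (7, 74.5), (9, 74.6), (11, 73.8), (13, 54.7), (15, 62.1), (17, 54.5), (19, 54.6)]
drv [(-19, 51.0), (-17, 53.4), (-15, 61.4), (-13, 74.8), (-11, 72.8), (-9, 73.5), (-7, 71.4), (-5, 71.4), (-3, 68.8), (-1, 69.3), (1, 69.2), (3, 66.1), (5, 67.0), (7, 66.7), (9, 67.0), (11, 68.9), (13, 54.0), (15, 64.1), (17, 55.4), (19, 53.9)]
glu [(-19, 54.0), (-17, 54.2), (-15, 61.6), (-13, 75.9), (-11, 74.0), (-9, 72.9), (-7, 71.5), (-5, 70.9), (-3, 69.7), (-1, 68.8), (1, 70.3), (3, 68.5), (5, 69.5), (7, 68.9), (9, 66.7), (11, 67.6), (13, 54.7), (15, 63.5), (17, 55.4), (19, 52.2)]
```

```bash
python3 - <<'E'
from h import *
yaw=-0.068; D=np.array([[np.cos(yaw),-np.sin(yaw)],[np.sin(yaw),np.cos(yaw)]])
for nm in("top","side"):
    s=dict(np.load(nm+"0.npz")); W=cloud(s)
    q=(W[...,:2]*1000-[566.6,180])@D  # dock frame
    z=W[...,2]*1000
    m=(z>65.5)&(z<80)&(abs(q[...,0]+95)<30)&(abs(q[...,1])<195)
    n,l,st,c=cv2.connectedComponentsWithStats(cv2.morphologyEx(m.astype(np.uint8),cv2.MORPH_CLOSE,np.ones((3,3))))
    for i in range(1,n):
        k=(l==i)&m
        if k.sum()<60: continue
        p=W[k][:,:2]*1000; rc=cv2.minAreaRect(p.astype(np.float32)); print(nm,"rock",np.round(rc[0],1),np.round(rc[1],1),round(rc[2],2),"seat->",np.round(np.array(rc[0])+95*D[:,0],1))
    # cheeks
    print(nm,"deck z",np.nanmedian(z[(abs(q[...,0]+60)<8)&(abs(q[...,1])<180)]),"floor")
    for nb,yc in(("eng",138),("cut",46),("drv",-46),("glu",-138)):
        m=(z>38)&(z<48)&(abs(q[...,1]-yc)<40)&(q[...,0]>-52)&(q[...,0]<60)
        a=q[m]; L=a[a[:,1]>yc]; R=a[a[:,1]<yc]
        print(nb,"inner edges L",np.round(np.percentile(L[:,1],[2,50]),1) if len(L) else 0,"R",np.round(np.percentile(R[:,1],[50,98]),1) if len(R) else 0,"x",np.round(np.percentile(a[:,0],[2,25,75,98]),1))
E
```

```text
top rock [481.1 326.7] [64.5 30.3] 86.14 seat-> [575.9 320.2]
top rock [478.4 230.4] [64.6 29. ] 86.06 seat-> [573.2 223.9]
top rock [470.4 138.7] [32.  62.5] 1.76 seat-> [565.2 132.3]
top rock [463.1  52. ] [64.8 29.9] 87.45 seat-> [557.9  45.6]
top deck z 54.186894901994464 floor
eng inner edges L [156. 158.] R [116.4 121.1] x [-47.6 -37.7  40.6  51.2]
cut inner edges L [55.1 77.8] R [13.9 17.8] x [-47.4 -37.6  40.8  51.2]
drv inner edges L [-19.9 -17.1] R [-74.5 -54.7] x [-47.9 -38.2  40.3  52.1]
glu inner edges L [-114.2 -111.4] R [-163.5 -160.9] x [-46.8 -34.8  41.9  51.1]
side rock [482.5 320.1] [61.8 30.1] 79.38 seat-> [577.3 313.6]
side rock [476.7 230.7] [59.4 25.8] 87.01 seat-> [571.4 224.3]
side rock [470.5 136.6] [67.5 24.4] 85.81 seat-> [565.3 130.2]
side rock [463.7  47.8] [59.3 25.8] 85.7 seat-> [558.5  41.4]
side deck z 53.87147616099952 floor
eng inner edges L [154.6 158. ] R [116.  121.6] x [-48.3 -38.6  38.3  50.5]
cut inner edges L [73.  76.5] R [13.4 39.4] x [-48.3 -37.5  40.1  51. ]
drv inner edges L [-40.8 -17.9] R [-76.  -52.2] x [-49.  -40.7  39.3  50.6]
glu inner edges L [-115.6 -112.9] R [-164.8 -162. ] x [-47.9 -37.1  40.   50.4]
```

Request:
{"name": "step_arm", "arguments": {"claw": 8.5, "grip_force": 30, "rows": [{"x": 2.8, "y": 5.0, "z": -1, "az": 0.01}, {"x": 5.6, "y": 10, "z": -2, "az": 0.02}, {"x": 8.4, "y": 15, "z": -3, "az": 0.04}, {"x": 11.2, "y": 20, "z": -4, "az": 0.05}, {"x": 14, "y": 25, "z": -6, "az": 0.06}, {"x": 16.8, "y": 30, "z": -8, "az": 0.08}, {"x": 19.6, "y": 35, "z": -10, "az": 0.1}, {"x": 22.35, "y": 40.1, "z": -12, "az": 0.1}, {"x": 22.35, "y": 40.1, "z": -12, "az": 0.1}, {"x": 22.35, "y": 40.1, "z": -12, "az": 0.1}]}}

```text
invalid input
```

Request:
{"name": "step_arm", "arguments": {"claw": 8.5, "grip_force": 30, "rows": [{"x": 2.8, "y": 5.0, "z": -1, "ax": 0, "ay": 0, "az": 0.01}, {"x": 5.6, "y": 10, "z": -2, "ax": 0, "ay": 0, "az": 0.02}, {"x": 8.4, "y": 15, "z": -3, "ax": 0, "ay": 0, "az": 0.04}, {"x": 11.2, "y": 20, "z": -4, "ax": 0, "ay": 0, "az": 0.05}, {"x": 14, "y": 25, "z": -6, "ax": 0, "ay": 0, "az": 0.06}, {"x": 16.8, "y": 30, "z": -8, "ax": 0, "ay": 0, "az": 0.08}, {"x": 19.6, "y": 35, "z": -10, "ax": 0, "ay": 0, "az": 0.1}, {"x": 22.35, "y": 40.1, "z": -12, "ax": 0, "ay": 0, "az": 0.1}, {"x": 22.35, "y": 40.1, "z": -12, "ax": 0, "ay": 0, "az": 0.1}, {"x": 22.35, "y": 40.1, "z": -12, "ax": 0, "ay": 0, "az": 0.1}]}}

```text
clock: 1.35
tcp_pos: [0.3961, -0.1476, 0.1188]
tcp_rot: [[-0.0, 0.395, -0.919], [-0.0, -0.919, -0.395], [-1.0, 0.0, 0.0]]
contact_force: [-0.3, 0.1, 1.2]
width: 0.962
```

Request:
{"name": "step_arm", "arguments": {"rows": [{"x": 0, "y": 0.1, "z": -3, "ax": 0, "ay": 0, "az": 0}, {"x": 0, "y": 0.1, "z": -6, "ax": 0, "ay": 0, "az": 0}, {"x": 0, "y": 0.1, "z": -8, "ax": 0, "ay": 0, "az": 0}, {"x": 0, "y": 0.1, "z": -9.5, "ax": 0, "ay": 0, "az": 0}, {"x": 0, "y": 0.1, "z": -10.5, "ax": 0, "ay": 0, "az": 0}, {"x": 0, "y": 0.1, "z": -11.2, "ax": 0, "ay": 0, "az": 0}, {"x": 0, "y": 0.1, "z": -11.2, "ax": 0, "ay": 0, "az": 0}, {"x": 0, "y": 0.1, "z": -11.2, "ax": 0, "ay": 0, "az": 0}, {"x": 0, "y": 0.1, "z": -11.2, "ax": 0, "ay": 0, "az": 0}, {"x": 0, "y": 0.1, "z": -11.2, "ax": 0, "ay": 0, "az": 0}]}}

```text
clock: 2.6
tcp_pos: [0.3963, -0.1466, 0.007]
tcp_rot: [[0.001, 0.394, -0.919], [-0.0, -0.919, -0.394], [-1.0, 0.001, -0.0]]
contact_force: [-0.7, -0.2, 0.4]
width: 0.967
```

Request:
{"name": "step_arm", "arguments": {"claw": 3, "grip_force": 30, "rows": [{"x": 0, "y": 0, "z": 0, "ax": 0, "ay": 0, "az": 0}, {"x": 0, "y": 0, "z": 0, "ax": 0, "ay": 0, "az": 0}, {"x": 0, "y": 0, "z": 0, "ax": 0, "ay": 0, "az": 0}, {"x": 0, "y": 0, "z": 0, "ax": 0, "ay": 0, "az": 0}, {"x": 0, "y": 0, "z": 0, "ax": 0, "ay": 0, "az": 0}, {"x": 0, "y": 0, "z": 0, "ax": 0, "ay": 0, "az": 0}, {"x": 0, "y": 0, "z": 2, "ax": 0, "ay": 0, "az": 0}, {"x": 0, "y": 0, "z": 5, "ax": 0, "ay": 0, "az": 0}, {"x": 0, "y": 0, "z": 9, "ax": 0, "ay": 0, "az": 0}, {"x": 0, "y": 0, "z": 12, "ax": 0, "ay": 0, "az": 0}]}}

```text
clock: 3.85
tcp_pos: [0.396, -0.1464, 0.1279]
tcp_rot: [[0.0, 0.394, -0.919], [-0.0, -0.919, -0.394], [-1.0, 0.0, -0.0]]
contact_force: [0.2, 0.1, -3.2]
width: 0.496
```

Request:
{"name": "step_arm", "arguments": {"rows": [{"x": 2, "y": 3.5, "z": 0, "ax": 0, "ay": 0, "az": -0.06}, {"x": 4.2, "y": 7, "z": 0, "ax": 0, "ay": 0, "az": -0.12}, {"x": 6.4, "y": 10.5, "z": 0, "ax": 0, "ay": 0, "az": -0.18}, {"x": 8.6, "y": 14, "z": 0, "ax": 0, "ay": 0, "az": -0.24}, {"x": 10.8, "y": 18, "z": 0, "ax": 0, "ay": 0, "az": -0.3}, {"x": 13, "y": 22, "z": 0, "ax": 0, "ay": 0, "az": -0.36}, {"x": 15, "y": 25.5, "z": 0, "ax": 0, "ay": 0, "az": -0.42}, {"x": 16.85, "y": 28.05, "z": 0, "ax": 0, "ay": 0, "az": -0.472}, {"x": 16.85, "y": 28.05, "z": 0, "ax": 0, "ay": 0, "az": -0.472}, {"x": 16.85, "y": 28.05, "z": 0, "ax": 0, "ay": 0, "az": -0.472}]}}

```text
clock: 5.1
tcp_pos: [0.5636, 0.1337, 0.1259]
tcp_rot: [[-0.002, -0.066, -0.998], [-0.0, -0.998, 0.066], [-1.0, 0.001, 0.002]]
contact_force: [-1.0, 0.1, -2.8]
width: 0.5
```

```bash
python3 - <<'E'
from h import *
s=snapshot("side"); W=cloud(s); np.savez("side1.npz",**s)
print(r.state()["tcp_pos"],r.state()["width"],r.state()["contact_force"])
cv2.imwrite("pics/side1.png",s["frame"])
# floor profile across y at q x=0 from first top image
s=dict(np.load("top0.npz")); W=cloud(s); yaw=-0.068; D=np.array([[np.cos(yaw),-np.sin(yaw)],[np.sin(yaw),np.cos(yaw)]])
q=(W[...,:2]*1000-[567.6,180])@D; z=W[...,2]*1000
for a in range(-200,200,8):
    m=(abs(q[...,0])<20)&(abs(q[...,1]-a)<4); print(a,round(float(np.nanmax(z[m])),0),end="; ")
E
```

```text
[0.56360365 0.13331197 0.1260643 ] 0.5004027950433138 [-0.20171318 -0.65039414 -1.234454  ]
-200 6.0; -192 13.0; -184 29.0; -176 32.0; -168 31.0; -160 31.0; -152 34.0; -144 31.0; -136 32.0; -128 32.0; -120 32.0; -112 30.0; -104 32.0; -96 30.0; -88 33.0; -80 31.0; -72 33.0; -64 31.0; -56 32.0; -48 31.0; -40 33.0; -32 33.0; -24 32.0; -16 32.0; -8 31.0; 0 31.0; 8 32.0; 16 33.0; 24 31.0; 32 34.0; 40 30.0; 48 33.0; 56 31.0; 64 33.0; 72 31.0; 80 31.0; 88 32.0; 96 31.0; 104 32.0; 112 31.0; 120 32.0; 128 32.0; 136 34.0; 144 32.0; 152 30.0; 160 31.0; 168 31.0; 176 31.0; 184 29.0; 192 12.0;
```

View pics/side1.png

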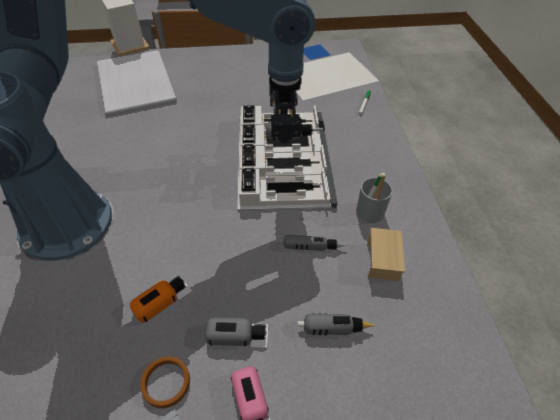

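Request:
{"name": "step_arm", "arguments": {"rows": [{"x": 0.05, "y": 0.05, "z": -2, "ax": 0, "ay": 0, "az": 0}, {"x": 0.05, "y": 0.05, "z": -4, "ax": 0, "ay": 0, "az": 0}, {"x": 0.05, "y": 0.05, "z": -6, "ax": 0, "ay": 0, "az": 0}, {"x": 0.05, "y": 0.05, "z": -7, "ax": 0, "ay": 0, "az": 0}, {"x": 0.05, "y": 0.05, "z": -7.8, "ax": 0, "ay": 0, "az": 0}, {"x": 0.05, "y": 0.05, "z": -8.4, "ax": 0, "ay": 0, "az": 0}, {"x": 0.05, "y": 0.05, "z": -8.8, "ax": 0, "ay": 0, "az": 0}, {"x": 0.05, "y": 0.05, "z": -9.1, "ax": 0, "ay": 0, "az": 0}, {"x": 0.05, "y": 0.05, "z": -9.1, "ax": 0, "ay": 0, "az": 0}, {"x": 0.05, "y": 0.05, "z": -9.1, "ax": 0, "ay": 0, "az": 0}]}}

```text
clock: 6.4
tcp_pos: [0.5653, 0.1345, 0.036]
tcp_rot: [[0.001, -0.067, -0.998], [0.0, -0.998, 0.067], [-1.0, -0.0, -0.001]]
contact_force: [-0.1, -0.6, -1.5]
width: 0.498
```

Request:
{"name": "step_arm", "arguments": {"rows": [{"x": 0, "y": 0, "z": -0.1, "ax": 0, "ay": 0, "az": 0}, {"x": 0, "y": 0, "z": -0.2, "ax": 0, "ay": 0, "az": 0}, {"x": 0, "y": 0, "z": -0.25, "ax": 0, "ay": 0, "az": 0}, {"x": 0, "y": 0, "z": -0.25, "ax": 0, "ay": 0, "az": 0}, {"x": 0, "y": 0, "z": -0.25, "ax": 0, "ay": 0, "az": 0}, {"x": 0, "y": 0, "z": -0.25, "ax": 0, "ay": 0, "az": 0}, {"x": 0, "y": 0, "z": -0.25, "ax": 0, "ay": 0, "az": 0}, {"x": 0, "y": 0, "z": -0.25, "ax": 0, "ay": 0, "az": 0}, {"x": 0, "y": 0, "z": -0.25, "ax": 0, "ay": 0, "az": 0}, {"x": 0, "y": 0, "z": -0.25, "ax": 0, "ay": 0, "az": 0}]}}

```text
clock: 7.65
tcp_pos: [0.5651, 0.1345, 0.0332]
tcp_rot: [[0.0, -0.067, -0.998], [-0.0, -0.998, 0.067], [-1.0, 0.0, -0.0]]
contact_force: [-0.4, -0.3, -2.0]
width: 0.498
```

Request:
{"name": "step_arm", "arguments": {"claw": 6, "rows": [{"x": 0, "y": 0, "z": 0, "ax": 0, "ay": 0, "az": 0}, {"x": 0, "y": 0, "z": 0, "ax": 0, "ay": 0, "az": 0}, {"x": 0, "y": 0, "z": 0, "ax": 0, "ay": 0, "az": 0}, {"x": 0, "y": 0, "z": 0, "ax": 0, "ay": 0, "az": 0}, {"x": 0, "y": 0, "z": 0, "ax": 0, "ay": 0, "az": 0}, {"x": 0, "y": 0, "z": 1, "ax": 0, "ay": 0, "az": 0}, {"x": 0, "y": 0, "z": 3, "ax": 0, "ay": 0, "az": 0}, {"x": 0, "y": 0, "z": 6, "ax": 0, "ay": 0, "az": 0}, {"x": 0, "y": 0, "z": 9, "ax": 0, "ay": 0, "az": 0}, {"x": 0, "y": 0, "z": 12, "ax": 0, "ay": 0, "az": 0}]}}

```text
clock: 8.9
tcp_pos: [0.5655, 0.1346, 0.156]
tcp_rot: [[0.002, -0.067, -0.998], [0.0, -0.998, 0.067], [-1.0, -0.0, -0.002]]
contact_force: [0.4, -0.3, 0.7]
width: 0.685
```

```bash
cat > look.py <<'E'
import sys
from m import *
# where are remaining tools now (top view, occlusion tolerated): print blobs of right size right of the dock
s=snapshot("top"); W=cloud(s); np.savez("top1.npz",**s); cv2.imwrite("pics/"+sys.argv[1]+".png",s["frame"])
h=((W[...,2]>0.012)&(W[...,2]<0.065)).astype(np.uint8)
n,l,st,c=cv2.connectedComponentsWithStats(h)
for i in range(1,n):
    m=l==i
    if 300<m.sum()<1500:
        ij=np.argwhere(m)[m.sum()//2]; uv=(ij[1],ij[0])
        print(c[i].round(),"bgr",np.median(s["frame"][m],0),end=" ")
        g=W[m][:,:2].mean(0)*1000
        d=dict(zip("engraver gluepen driver cutter".split(),[(28,150),(38,154),(44,146),(50,124)]))
        wh=sorted(tool(W,uv,"cutter")[4]); k=min(d,key=lambda k:abs(wh[0]-d[k][0])+.3*abs(wh[1]-d[k][1]))
        r_=tool(W,uv,k); print(k,np.round(wh,0),"tail",r_[1].round(1),"nose",r_[2].round(1),round(r_[3],3))
print("tcp",r.state()["tcp_pos"],r.state()["contact_force"])
E
python3 look.py t2
```

```text
[342. 106.] bgr [105. 154. 191.] cutter [ 72. 110.] tail [ 757.1 -200.5] nose [ 753.9 -214.2] 1.339
[401. 172.] bgr [83. 87. 90.] gluepen [ 39. 154.] tail [ 601.1 -338.8] nose [ 601.1 -338.8] -0.125
[315. 174.] bgr [68. 67. 69.] engraver [ 28. 149.] tail [ 585.8 -130.5] nose [ 584.4 -130.2] -0.177
[398. 255.] bgr [87. 86. 88.] cutter [ 51. 120.] tail [ 399.4 -333.9] nose [ 395.8 -333.4] -0.13
[453. 245.] bgr [121.5  97.  183. ] cutter [ 51. 122.] tail [ 432.2 -457.3] nose [ 431.9 -455.6] -1.366
[431. 311.] bgr [ 22.  73. 125.] cutter [88. 89.] tail [ 277.1 -413.8] nose [ 253.  -439.1] 0.81
[360. 322.] bgr [ 10.  65. 133.] cutter [ 51. 119.] tail [ 243.6 -250. ] nose [ 239.8 -252.6] 0.62
tcp [0.56800218 0.1347624  0.16053189] [2.3314761  0.31851824 2.19972023]
```

Request:
{"name": "step_arm", "arguments": {"claw": 7, "rows": [{"x": 0.3, "y": -4, "z": 0, "ax": 0, "ay": 0, "az": -0.01}, {"x": 0.6, "y": -8, "z": 0, "ax": 0, "ay": 0, "az": -0.03}, {"x": 0.9, "y": -13, "z": 0, "ax": 0, "ay": 0, "az": -0.05}, {"x": 1.3, "y": -18, "z": 0, "ax": 0, "ay": 0, "az": -0.08}, {"x": 1.7, "y": -22, "z": -1, "ax": 0, "ay": 0, "az": -0.1}, {"x": 2.04, "y": -25, "z": -3, "ax": 0, "ay": 0, "az": -0.105}, {"x": 2.04, "y": -26.5, "z": -6, "ax": 0, "ay": 0, "az": -0.105}, {"x": 2.04, "y": -26.5, "z": -7.5, "ax": 0, "ay": 0, "az": -0.105}, {"x": 2.04, "y": -26.5, "z": -7.5, "ax": 0, "ay": 0, "az": -0.105}, {"x": 2.04, "y": -26.5, "z": -7.5, "ax": 0, "ay": 0, "az": -0.105}]}}

```text
clock: 10.2
tcp_pos: [0.5863, -0.1299, 0.0795]
tcp_rot: [[0.002, -0.17, -0.985], [-0.001, -0.985, 0.17], [-1.0, 0.0, -0.002]]
contact_force: [-0.0, 0.1, 0.7]
width: 0.795
```

Request:
{"name": "step_arm", "arguments": {"rows": [{"x": 0, "y": 0, "z": -2, "ax": 0, "ay": 0, "az": 0}, {"x": 0, "y": 0, "z": -4, "ax": 0, "ay": 0, "az": 0}, {"x": 0, "y": 0, "z": -5.2, "ax": 0, "ay": 0, "az": 0}, {"x": 0, "y": 0, "z": -6.2, "ax": 0, "ay": 0, "az": 0}, {"x": 0, "y": 0, "z": -6.8, "ax": 0, "ay": 0, "az": 0}, {"x": 0, "y": 0, "z": -7.1, "ax": 0, "ay": 0, "az": 0}, {"x": 0, "y": 0, "z": -7.1, "ax": 0, "ay": 0, "az": 0}, {"x": 0, "y": 0, "z": -7.1, "ax": 0, "ay": 0, "az": 0}, {"x": 0, "y": 0, "z": -7.1, "ax": 0, "ay": 0, "az": 0}, {"x": 0, "y": 0, "z": -7.1, "ax": 0, "ay": 0, "az": 0}]}}

```text
clock: 11.45
tcp_pos: [0.5856, -0.1306, 0.0075]
tcp_rot: [[0.0, -0.171, -0.985], [-0.0, -0.985, 0.171], [-1.0, 0.0, -0.0]]
contact_force: [0.7, 0.6, 0.4]
width: 0.796
```

Request:
{"name": "step_arm", "arguments": {"claw": 1.5, "grip_force": 30, "rows": [{"x": 0, "y": 0, "z": 0, "ax": 0, "ay": 0, "az": 0}, {"x": 0, "y": 0, "z": 0, "ax": 0, "ay": 0, "az": 0}, {"x": 0, "y": 0, "z": 0, "ax": 0, "ay": 0, "az": 0}, {"x": 0, "y": 0, "z": 0, "ax": 0, "ay": 0, "az": 0}, {"x": 0, "y": 0, "z": 0, "ax": 0, "ay": 0, "az": 0}, {"x": 0, "y": 0, "z": 0, "ax": 0, "ay": 0, "az": 0}, {"x": 0, "y": 0, "z": 2, "ax": 0, "ay": 0, "az": 0}, {"x": 0, "y": 0, "z": 5, "ax": 0, "ay": 0, "az": 0}, {"x": 0, "y": 0, "z": 9, "ax": 0, "ay": 0, "az": 0}, {"x": 0, "y": 0, "z": 13, "ax": 0, "ay": 0, "az": 0}]}}

```text
clock: 12.7
tcp_pos: [0.5853, -0.1304, 0.1395]
tcp_rot: [[0.0, -0.171, -0.985], [-0.0, -0.985, 0.171], [-1.0, 0.0, -0.0]]
contact_force: [1.3, -0.3, -1.5]
width: 0.318
```

Request:
{"name": "step_arm", "arguments": {"rows": [{"x": -0.1, "y": 3, "z": 0, "ax": 0, "ay": 0, "az": 0}, {"x": -0.2, "y": 8, "z": 0, "ax": 0, "ay": 0, "az": 0.02}, {"x": -0.3, "y": 13.5, "z": 0, "ax": 0, "ay": 0, "az": 0.03}, {"x": -0.4, "y": 19, "z": 0, "ax": 0, "ay": 0, "az": 0.05}, {"x": -0.5, "y": 25, "z": 0, "ax": 0, "ay": 0, "az": 0.06}, {"x": -0.6, "y": 31, "z": 0, "ax": 0, "ay": 0, "az": 0.08}, {"x": -0.8, "y": 37, "z": 0, "ax": 0, "ay": 0, "az": 0.104}, {"x": -0.85, "y": 42, "z": 0, "ax": 0, "ay": 0, "az": 0.104}, {"x": -0.85, "y": 44.8, "z": 0, "ax": 0, "ay": 0, "az": 0.104}, {"x": -0.85, "y": 44.8, "z": 0, "ax": 0, "ay": 0, "az": 0.104}]}}

```text
clock: 13.95
tcp_pos: [0.5764, 0.3197, 0.1382]
tcp_rot: [[0.001, -0.065, -0.998], [0.001, -0.998, 0.065], [-1.0, -0.001, -0.001]]
contact_force: [0.8, -0.2, -1.2]
width: 0.316
```

```bash
python3 - <<'E'
from h import *
s=snapshot("side"); cv2.imwrite("pics/side2.png",cv2.resize(s["frame"][60:230,200:400],None,fx=3.5,fy=3.5))
q=r.state(); print(q["tcp_pos"],q["width"],q["joints"])
E
```

```text
[0.57661873 0.31817246 0.13798902] 0.3155027086213532 [ 3.24507153e-01  4.58510901e-01  1.46259200e+00 -2.86131928e-04
  1.22014764e+00  1.96166282e+00]
```

View pics/side2.png

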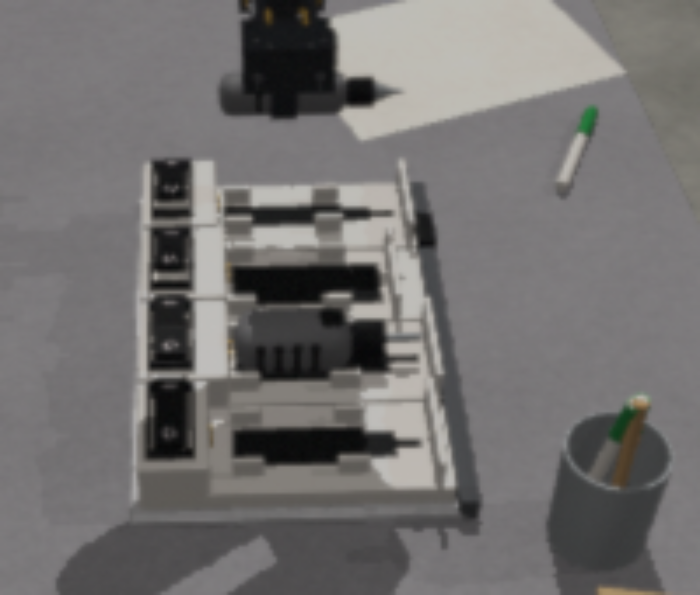

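Request:
{"name": "step_arm", "arguments": {"rows": [{"x": 0.05, "y": -0.05, "z": -2.5, "ax": 0, "ay": 0, "az": 0}, {"x": 0.05, "y": -0.05, "z": -5, "ax": 0, "ay": 0, "az": 0}, {"x": 0.05, "y": -0.05, "z": -7, "ax": 0, "ay": 0, "az": 0}, {"x": 0.05, "y": -0.05, "z": -8.4, "ax": 0, "ay": 0, "az": 0}, {"x": 0.05, "y": -0.05, "z": -9.2, "ax": 0, "ay": 0, "az": 0}, {"x": 0.05, "y": -0.05, "z": -9.7, "ax": 0, "ay": 0, "az": 0}, {"x": 0.05, "y": -0.05, "z": -10.1, "ax": 0, "ay": 0, "az": 0}, {"x": 0.05, "y": -0.05, "z": -10.3, "ax": 0, "ay": 0, "az": 0}, {"x": 0.05, "y": -0.05, "z": -10.4, "ax": 0, "ay": 0, "az": 0}, {"x": 0.05, "y": -0.05, "z": -10.4, "ax": 0, "ay": 0, "az": 0}]}}

```text
clock: 15.25
tcp_pos: [0.5775, 0.3171, 0.0334]
tcp_rot: [[0.0, -0.068, -0.998], [0.0, -0.998, 0.068], [-1.0, -0.0, -0.0]]
contact_force: [-0.6, 0.0, -2.2]
width: 0.316
```

Request:
{"name": "step_arm", "arguments": {"claw": 4.8, "rows": [{"x": 0, "y": 0, "z": 0, "ax": 0, "ay": 0, "az": 0}, {"x": 0, "y": 0, "z": 0, "ax": 0, "ay": 0, "az": 0}, {"x": 0, "y": 0, "z": 0, "ax": 0, "ay": 0, "az": 0}, {"x": 0, "y": 0, "z": 0, "ax": 0, "ay": 0, "az": 0}, {"x": 0, "y": 0, "z": 0, "ax": 0, "ay": 0, "az": 0}, {"x": 0, "y": 0, "z": 1, "ax": 0, "ay": 0, "az": 0}, {"x": 0, "y": 0, "z": 3, "ax": 0, "ay": 0, "az": 0}, {"x": 0, "y": 0, "z": 6, "ax": 0, "ay": 0, "az": 0}, {"x": 0, "y": 0, "z": 9, "ax": 0, "ay": 0, "az": 0}, {"x": 0, "y": 0, "z": 12, "ax": 0, "ay": 0, "az": 0}]}}

```text
clock: 16.5
tcp_pos: [0.5779, 0.3172, 0.1562]
tcp_rot: [[0.002, -0.068, -0.998], [0.001, -0.998, 0.068], [-1.0, -0.001, -0.002]]
contact_force: [0.1, 0.6, -0.3]
width: 0.545
```

```bash
python3 look.py t3
```

```text
[342. 106.] bgr [ 94. 139. 172.] cutter [ 71. 110.] tail [ 757.1 -200.5] nose [ 753.9 -214.2] 1.335
[401. 171.] bgr [75.  79.  80.5] gluepen [ 39. 154.] tail [ 601.3 -338.4] nose [ 601.1 -338.4] -0.133
[398. 255.] bgr [83.  81.5 83. ] cutter [ 51. 121.] tail [ 399.1 -334. ] nose [ 395.9 -333.5] -0.128
[453. 245.] bgr [110.  87. 165.] cutter [ 51. 123.] tail [ 431.9 -457. ] nose [ 431.6 -455.6] -1.355
[431. 311.] bgr [ 19.5  66.  113. ] cutter [87. 89.] tail [ 277.7 -414.1] nose [ 252.  -437.8] 0.743
[360. 322.] bgr [ 10.  57. 115.] cutter [ 51. 119.] tail [ 243.5 -250. ] nose [ 239.4 -252.9] 0.622
tcp [0.58025679 0.31809308 0.16118967] [1.63046508 1.27317173 3.50523729]
```

Request:
{"name": "step_arm", "arguments": {"claw": 7, "rows": [{"x": 0.1, "y": -3, "z": 0, "ax": 0, "ay": 0, "az": 0}, {"x": 0.3, "y": -8, "z": 0, "ax": 0, "ay": 0, "az": 0}, {"x": 0.6, "y": -14, "z": 0, "ax": 0, "ay": 0, "az": -0.01}, {"x": 0.9, "y": -20, "z": 0, "ax": 0, "ay": 0, "az": -0.02}, {"x": 1.1, "y": -26, "z": 0, "ax": 0, "ay": 0, "az": -0.03}, {"x": 1.4, "y": -32, "z": 0, "ax": 0, "ay": 0, "az": -0.04}, {"x": 1.7, "y": -38, "z": 0, "ax": 0, "ay": 0, "az": -0.05}, {"x": 2.0, "y": -44, "z": 0, "ax": 0, "ay": 0, "az": -0.06}, {"x": 2.2, "y": -50, "z": 0, "ax": 0, "ay": 0, "az": -0.062}, {"x": 2.42, "y": -55, "z": 0, "ax": 0, "ay": 0, "az": -0.062}]}}

```text
clock: 17.8
tcp_pos: [0.6018, -0.2357, 0.1547]
tcp_rot: [[0.002, -0.131, -0.991], [-0.001, -0.991, 0.131], [-1.0, 0.001, -0.002]]
contact_force: [1.0, 0.1, 0.3]
width: 0.795
```

Request:
{"name": "step_arm", "arguments": {"rows": [{"x": 0, "y": -5, "z": 0, "ax": 0, "ay": 0, "az": 0}, {"x": 0, "y": -8, "z": -2, "ax": 0, "ay": 0, "az": 0}, {"x": 0, "y": -10, "z": -4, "ax": 0, "ay": 0, "az": 0}, {"x": 0, "y": -10.55, "z": -6, "ax": 0, "ay": 0, "az": 0}, {"x": 0, "y": -10.55, "z": -7.5, "ax": 0, "ay": 0, "az": 0}, {"x": 0, "y": -10.55, "z": -8, "ax": 0, "ay": 0, "az": 0}, {"x": 0, "y": -10.55, "z": -8, "ax": 0, "ay": 0, "az": 0}, {"x": 0, "y": -10.55, "z": -8, "ax": 0, "ay": 0, "az": 0}, {"x": 0, "y": -10.55, "z": -8, "ax": 0, "ay": 0, "az": 0}, {"x": 0, "y": -10.55, "z": -8, "ax": 0, "ay": 0, "az": 0}]}}

```text
clock: 19.05
tcp_pos: [0.6019, -0.3386, 0.0737]
tcp_rot: [[0.001, -0.13, -0.992], [-0.0, -0.992, 0.13], [-1.0, 0.0, -0.001]]
contact_force: [0.3, 0.1, -1.2]
width: 0.792
```

```bash
python3 - <<'E'
from h import *
s=snapshot("side"); cv2.imwrite("pics/side3.png",s["frame"]); W=cloud(s)
q=r.state(); print(q["tcp_pos"],q["width"],q["joints"])
E
```

```text
[ 0.60181431 -0.33861966  0.07359442] 0.7947683865985052 [-6.83944962e-01  5.98698185e-01  1.39775031e+00  1.25433515e-06
  1.14458367e+00  1.01705612e+00]
```

View pics/side3.png

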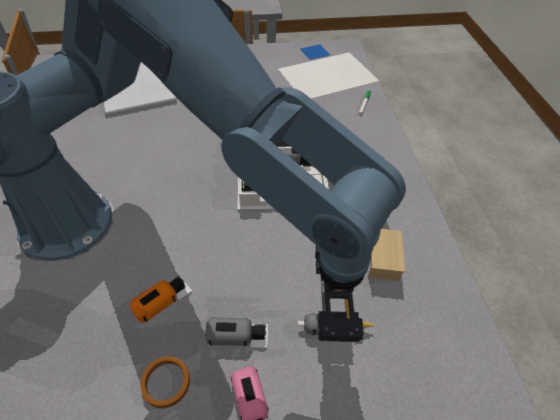

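Request:
{"name": "step_arm", "arguments": {"rows": [{"x": 0, "y": 0, "z": -2, "ax": 0, "ay": 0, "az": 0}, {"x": 0, "y": 0, "z": -4, "ax": 0, "ay": 0, "az": 0}, {"x": 0, "y": 0, "z": -5.2, "ax": 0, "ay": 0, "az": 0}, {"x": 0, "y": 0, "z": -6.0, "ax": 0, "ay": 0, "az": 0}, {"x": 0, "y": 0, "z": -6.4, "ax": 0, "ay": 0, "az": 0}, {"x": 0, "y": 0, "z": -6.6, "ax": 0, "ay": 0, "az": 0}, {"x": 0, "y": 0, "z": -6.6, "ax": 0, "ay": 0, "az": 0}, {"x": 0, "y": 0, "z": -6.6, "ax": 0, "ay": 0, "az": 0}, {"x": 0, "y": 0, "z": -6.6, "ax": 0, "ay": 0, "az": 0}, {"x": 0, "y": 0, "z": -6.6, "ax": 0, "ay": 0, "az": 0}]}}

```text
clock: 20.35
tcp_pos: [0.6018, -0.3386, 0.0074]
tcp_rot: [[0.0, -0.13, -0.992], [-0.0, -0.992, 0.13], [-1.0, 0.0, -0.0]]
contact_force: [-0.4, -0.2, -0.2]
width: 0.797
```

Request:
{"name": "step_arm", "arguments": {"claw": 2.5, "grip_force": 30, "rows": [{"x": 0, "y": 0, "z": 0, "ax": 0, "ay": 0, "az": 0}, {"x": 0, "y": 0, "z": 0, "ax": 0, "ay": 0, "az": 0}, {"x": 0, "y": 0, "z": 0, "ax": 0, "ay": 0, "az": 0}, {"x": 0, "y": 0, "z": 0, "ax": 0, "ay": 0, "az": 0}, {"x": 0, "y": 0, "z": 0, "ax": 0, "ay": 0, "az": 0}, {"x": 0, "y": 0, "z": 0, "ax": 0, "ay": 0, "az": 0}, {"x": 0, "y": 0, "z": 2, "ax": 0, "ay": 0, "az": 0}, {"x": 0, "y": 0, "z": 5, "ax": 0, "ay": 0, "az": 0}, {"x": 0, "y": 0, "z": 9, "ax": 0, "ay": 0, "az": 0}, {"x": 0, "y": 0, "z": 13, "ax": 0, "ay": 0, "az": 0}]}}

```text
clock: 21.6
tcp_pos: [0.6016, -0.3381, 0.1394]
tcp_rot: [[0.0, -0.13, -0.992], [0.0, -0.992, 0.13], [-1.0, -0.0, -0.0]]
contact_force: [0.3, 0.4, -2.8]
width: 0.431
```

Request:
{"name": "step_arm", "arguments": {"rows": [{"x": -0.8, "y": 3, "z": 0, "ax": 0, "ay": 0, "az": 0}, {"x": -1.5, "y": 7.5, "z": 0, "ax": 0, "ay": 0, "az": 0.02}, {"x": -2.2, "y": 12.5, "z": 0, "ax": 0, "ay": 0, "az": 0.03}, {"x": -3, "y": 18, "z": 0, "ax": 0, "ay": 0, "az": 0.04}, {"x": -3.6, "y": 24, "z": 0, "ax": 0, "ay": 0, "az": 0.05}, {"x": -4.1, "y": 30, "z": 0, "ax": 0, "ay": 0, "az": 0.062}, {"x": -4.3, "y": 34.5, "z": 0, "ax": 0, "ay": 0, "az": 0.062}, {"x": -4.35, "y": 37, "z": 0, "ax": 0, "ay": 0, "az": 0.062}, {"x": -4.35, "y": 38.05, "z": 0, "ax": 0, "ay": 0, "az": 0.062}, {"x": -4.35, "y": 38.05, "z": 0, "ax": 0, "ay": 0, "az": 0.062}]}}

```text
clock: 22.85
tcp_pos: [0.5583, 0.0421, 0.1378]
tcp_rot: [[0.001, -0.067, -0.998], [-0.0, -0.998, 0.067], [-1.0, 0.0, -0.001]]
contact_force: [0.7, -0.4, -3.1]
width: 0.426
```

```bash
python3 - <<'E'
from h import *
s=snapshot("side"); W=cloud(s); f=s["frame"]
q=r.state(); print(q["tcp_pos"],q["width"],q["joints"])
# held tool check: brass nozzle and white stick via side depth near tool height
hsv=cv2.cvtColor(f,cv2.COLOR_BGR2HSV); t=q["tcp_pos"]
near=(abs(W[...,1]-t[1])<.06)&(W[...,2]>.11)&(W[...,2]<.19)
b=near&(hsv[...,0]>12)&(hsv[...,0]<28)&(hsv[...,1]>130)&(W[...,0]>t[0]+.05)
print("nozzle",b.sum(),np.nanmedian(W[b],0),np.nanmax(W[b],0) if b.any() else 0)
g=near&(abs(W[...,0]-t[0])<.13)&(W[...,2]<.175); print("x extent",np.nanpercentile(W[g][:,0],[0.5,99.5])-t[0])
E
```

```text
[0.55839391 0.04142062 0.13764164] 0.4272150955782125 [-1.37721966e-01  2.59202952e-01  1.73155730e+00 -3.91603280e-04
  1.15027419e+00  1.50143897e+00]
nozzle 22 [0.63158264 0.03414436 0.15592533] [0.64884116 0.03880516 0.16056736]
x extent [-0.0624368   0.08839025]
```

Nose at +91 mm, tail −62: the grasp is good.

Request:
{"name": "step_arm", "arguments": {"rows": [{"x": 0, "y": 0.05, "z": -2.5, "ax": 0, "ay": 0, "az": 0}, {"x": 0, "y": 0.05, "z": -5, "ax": 0, "ay": 0, "az": 0}, {"x": 0, "y": 0.05, "z": -7, "ax": 0, "ay": 0, "az": 0}, {"x": 0, "y": 0.05, "z": -8.4, "ax": 0, "ay": 0, "az": 0}, {"x": 0, "y": 0.05, "z": -9.2, "ax": 0, "ay": 0, "az": 0}, {"x": 0, "y": 0.05, "z": -9.7, "ax": 0, "ay": 0, "az": 0}, {"x": 0, "y": 0.05, "z": -10.1, "ax": 0, "ay": 0, "az": 0}, {"x": 0, "y": 0.05, "z": -10.3, "ax": 0, "ay": 0, "az": 0}, {"x": 0, "y": 0.05, "z": -10.4, "ax": 0, "ay": 0, "az": 0}, {"x": 0, "y": 0.05, "z": -10.4, "ax": 0, "ay": 0, "az": 0}]}}

```text
clock: 24.15
tcp_pos: [0.5583, 0.0425, 0.0334]
tcp_rot: [[0.0, -0.068, -0.998], [-0.0, -0.998, 0.068], [-1.0, 0.0, -0.0]]
contact_force: [-0.1, 0.1, -2.6]
width: 0.425
```

Request:
{"name": "step_arm", "arguments": {"claw": 5.5, "rows": [{"x": 0, "y": 0, "z": 0, "ax": 0, "ay": 0, "az": 0}, {"x": 0, "y": 0, "z": 0, "ax": 0, "ay": 0, "az": 0}, {"x": 0, "y": 0, "z": 0, "ax": 0, "ay": 0, "az": 0}, {"x": 0, "y": 0, "z": 0, "ax": 0, "ay": 0, "az": 0}, {"x": 0, "y": 0, "z": 0, "ax": 0, "ay": 0, "az": 0}, {"x": 0, "y": 0, "z": 1, "ax": 0, "ay": 0, "az": 0}, {"x": 0, "y": 0, "z": 3, "ax": 0, "ay": 0, "az": 0}, {"x": 0, "y": 0, "z": 6, "ax": 0, "ay": 0, "az": 0}, {"x": 0, "y": 0, "z": 9, "ax": 0, "ay": 0, "az": 0}, {"x": 0, "y": 0, "z": 12, "ax": 0, "ay": 0, "az": 0}]}}

```text
clock: 25.4
tcp_pos: [0.5582, 0.0425, 0.1549]
tcp_rot: [[0.001, -0.068, -0.998], [-0.0, -0.998, 0.068], [-1.0, 0.0, -0.001]]
contact_force: [0.1, -0.6, -0.9]
width: 0.624
```

```bash
python3 look.py t4|tail -6
```

```text
[342. 106.] bgr [100. 148. 183.] cutter [ 72. 110.] tail [ 757.3 -200.9] nose [ 754.2 -214.3] 1.34
[398. 255.] bgr [62. 62. 63.] cutter [ 50. 121.] tail [ 399.2 -333.7] nose [ 396.1 -333.3] -0.129
[452. 245.] bgr [117.  93. 176.] cutter [ 51. 123.] tail [ 432.1 -457.1] nose [ 431.8 -455.7] -1.366
[430. 311.] bgr [ 21.  70. 119.] cutter [88. 90.] tail [ 277.7 -413.8] nose [ 252.  -436.6] 0.727
[360. 322.] bgr [ 10.   82.5 166. ] cutter [ 51. 120.] tail [ 243.3 -250.1] nose [ 240.1 -252.4] 0.622
tcp [0.56077703 0.04230898 0.15935051] [2.19770479 0.49426196 2.62918661]
```

Request:
{"name": "step_arm", "arguments": {"claw": 7.6, "rows": [{"x": -1, "y": -3, "z": 0, "ax": 0, "ay": 0, "az": 0}, {"x": -3, "y": -7, "z": 0, "ax": 0, "ay": 0, "az": 0}, {"x": -5, "y": -12, "z": 0, "ax": 0, "ay": 0, "az": -0.01}, {"x": -7.3, "y": -17, "z": 0, "ax": 0, "ay": 0, "az": -0.02}, {"x": -9.5, "y": -22, "z": 0, "ax": 0, "ay": 0, "az": -0.03}, {"x": -12, "y": -28, "z": 0, "ax": 0, "ay": 0, "az": -0.04}, {"x": -14, "y": -33, "z": -2, "ax": 0, "ay": 0, "az": -0.062}, {"x": -15.6, "y": -36.5, "z": -4, "ax": 0, "ay": 0, "az": -0.062}, {"x": -16, "y": -37.6, "z": -6.5, "ax": 0, "ay": 0, "az": -0.062}, {"x": -16, "y": -37.6, "z": -7, "ax": 0, "ay": 0, "az": -0.062}]}}

```text
clock: 26.7
tcp_pos: [0.397, -0.3334, 0.0819]
tcp_rot: [[-0.002, -0.132, -0.991], [0.002, -0.991, 0.132], [-1.0, -0.002, 0.002]]
contact_force: [-0.0, 0.1, 0.4]
width: 0.864
```

```bash
python3 - <<'E'
from h import *
q=r.state(); print(q["tcp_pos"],q["width"])
s=snapshot("side"); f=s["frame"]; W=cloud(s)
cv2.imwrite("pics/side4.png",cv2.resize(f[270:420,100:330],None,fx=3,fy=3))
E
```

```text
[ 0.39696812 -0.3333594   0.08188625] 0.8641189833101599
```

View pics/side4.png

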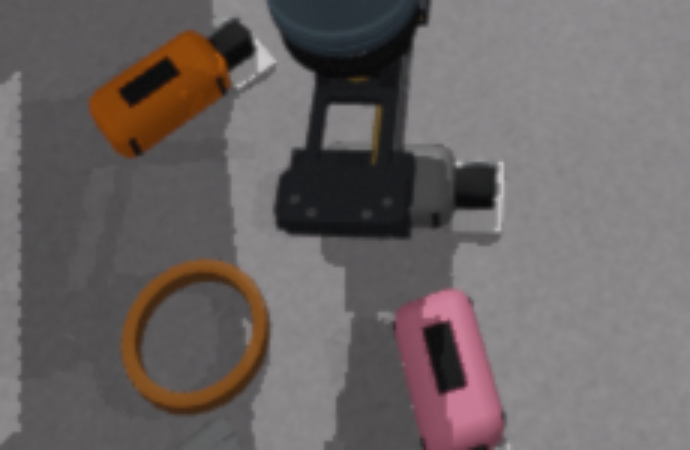

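Request:
{"name": "step_arm", "arguments": {"rows": [{"x": 0.05, "y": 0, "z": -2, "ax": 0, "ay": 0, "az": 0}, {"x": 0.05, "y": 0, "z": -4, "ax": 0, "ay": 0, "az": 0}, {"x": 0.05, "y": 0, "z": -5.6, "ax": 0, "ay": 0, "az": 0}, {"x": 0.05, "y": 0, "z": -6.7, "ax": 0, "ay": 0, "az": 0}, {"x": 0.05, "y": 0, "z": -7.2, "ax": 0, "ay": 0, "az": 0}, {"x": 0.05, "y": 0, "z": -7.5, "ax": 0, "ay": 0, "az": 0}, {"x": 0.05, "y": 0, "z": -7.5, "ax": 0, "ay": 0, "az": 0}, {"x": 0.05, "y": 0, "z": -7.5, "ax": 0, "ay": 0, "az": 0}, {"x": 0.05, "y": 0, "z": -7.5, "ax": 0, "ay": 0, "az": 0}, {"x": 0.05, "y": 0, "z": -7.5, "ax": 0, "ay": 0, "az": 0}]}}

```text
clock: 28.0
tcp_pos: [0.3987, -0.3336, 0.0084]
tcp_rot: [[0.0, -0.13, -0.992], [-0.0, -0.992, 0.13], [-1.0, 0.0, -0.0]]
contact_force: [0.2, -0.5, 0.6]
width: 0.863
```

Request:
{"name": "step_arm", "arguments": {"claw": 3.5, "grip_force": 30, "rows": [{"x": 0, "y": 0, "z": 0, "ax": 0, "ay": 0, "az": 0}, {"x": 0, "y": 0, "z": 0, "ax": 0, "ay": 0, "az": 0}, {"x": 0, "y": 0, "z": 0, "ax": 0, "ay": 0, "az": 0}, {"x": 0, "y": 0, "z": 0, "ax": 0, "ay": 0, "az": 0}, {"x": 0, "y": 0, "z": 0, "ax": 0, "ay": 0, "az": 0}, {"x": 0, "y": 0, "z": 0, "ax": 0, "ay": 0, "az": 0}, {"x": 0, "y": 0, "z": 2, "ax": 0, "ay": 0, "az": 0}, {"x": 0, "y": 0, "z": 5, "ax": 0, "ay": 0, "az": 0}, {"x": 0, "y": 0, "z": 9, "ax": 0, "ay": 0, "az": 0}, {"x": 0, "y": 0, "z": 13, "ax": 0, "ay": 0, "az": 0}]}}

```text
clock: 29.25
tcp_pos: [0.3983, -0.3328, 0.1388]
tcp_rot: [[-0.001, -0.13, -0.992], [0.001, -0.992, 0.13], [-1.0, -0.001, 0.001]]
contact_force: [-0.7, -0.5, -2.4]
width: 0.563
```

Request:
{"name": "step_arm", "arguments": {"rows": [{"x": 0.9, "y": 3, "z": 0, "ax": 0, "ay": 0, "az": 0}, {"x": 2.3, "y": 7.5, "z": 0, "ax": 0, "ay": 0, "az": 0.01}, {"x": 4.0, "y": 13, "z": 0, "ax": 0, "ay": 0, "az": 0.01}, {"x": 5.7, "y": 18.5, "z": 0, "ax": 0, "ay": 0, "az": 0.02}, {"x": 7.4, "y": 24, "z": 0, "ax": 0, "ay": 0, "az": 0.02}, {"x": 9.1, "y": 29.5, "z": 0, "ax": 0, "ay": 0, "az": 0.03}, {"x": 10.8, "y": 35, "z": 0, "ax": 0, "ay": 0, "az": 0.04}, {"x": 12.5, "y": 40.5, "z": 0, "ax": 0, "ay": 0, "az": 0.05}, {"x": 14.2, "y": 46, "z": 0, "ax": 0, "ay": 0, "az": 0.06}, {"x": 15.8, "y": 51, "z": 0, "ax": 0, "ay": 0, "az": 0.062}]}}

```text
clock: 30.5
tcp_pos: [0.5564, 0.1787, 0.1378]
tcp_rot: [[-0.001, -0.067, -0.998], [0.0, -0.998, 0.067], [-1.0, 0.0, 0.001]]
contact_force: [1.4, -0.5, -2.4]
width: 0.561
```

Request:
{"name": "step_arm", "arguments": {"rows": [{"x": 1, "y": 3.5, "z": 0, "ax": 0, "ay": 0, "az": 0}, {"x": 1.4, "y": 4.9, "z": 0, "ax": 0, "ay": 0, "az": 0}, {"x": 1.4, "y": 4.9, "z": 0, "ax": 0, "ay": 0, "az": 0}, {"x": 1.4, "y": 4.9, "z": -1, "ax": 0, "ay": 0, "az": 0}, {"x": 1.4, "y": 4.9, "z": -2, "ax": 0, "ay": 0, "az": 0}, {"x": 1.4, "y": 4.9, "z": -2, "ax": 0, "ay": 0, "az": 0}, {"x": 1.4, "y": 4.9, "z": -2, "ax": 0, "ay": 0, "az": 0}, {"x": 1.4, "y": 4.9, "z": -2, "ax": 0, "ay": 0, "az": 0}, {"x": 1.4, "y": 4.9, "z": -2, "ax": 0, "ay": 0, "az": 0}, {"x": 1.4, "y": 4.9, "z": -2, "ax": 0, "ay": 0, "az": 0}]}}

```text
clock: 31.75
tcp_pos: [0.5708, 0.2256, 0.1184]
tcp_rot: [[0.0, -0.068, -0.998], [0.0, -0.998, 0.068], [-1.0, -0.0, -0.0]]
contact_force: [-0.6, -0.9, -1.2]
width: 0.566
```

```bash
python3 - <<'E'
from h import *
s=snapshot("side"); W=cloud(s); f=s["frame"]
q=r.state(); print(q["tcp_pos"],q["width"]); t=q["tcp_pos"]
g=(abs(W[...,1]-t[1])<.06)&(abs(W[...,0]-t[0])<.13)&(W[...,2]<.16)&(W[...,2]>.1); print("x extent",np.nanpercentile(W[g][:,0],[0.5,99.5])-t[0])
cv2.imwrite("pics/side5.png",cv2.resize(f[60:230,200:400],None,fx=3.5,fy=3.5))
E
```

```text
[0.57074155 0.22557164 0.11837206] 0.5654578506291161
x extent [-0.04529778  0.07742421]
```

View pics/side5.png

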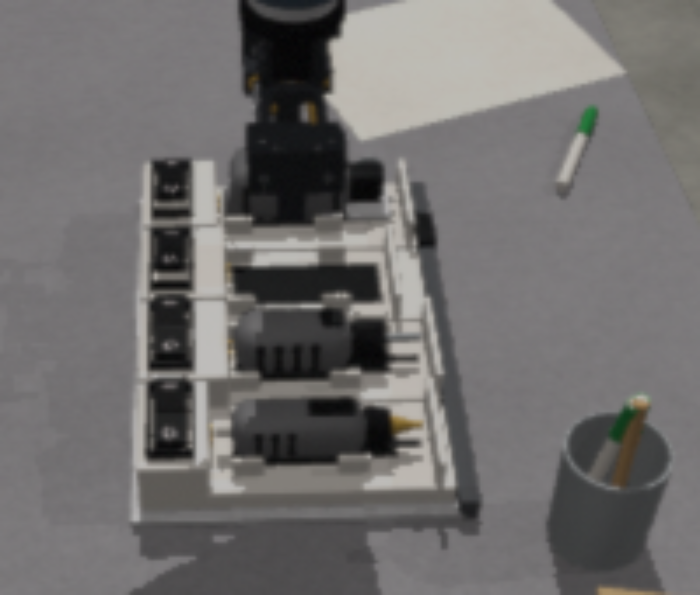

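Request:
{"name": "step_arm", "arguments": {"rows": [{"x": 0, "y": 0, "z": -2.5, "ax": 0, "ay": 0, "az": 0}, {"x": 0, "y": 0, "z": -4.5, "ax": 0, "ay": 0, "az": 0}, {"x": 0, "y": 0, "z": -6, "ax": 0, "ay": 0, "az": 0}, {"x": 0, "y": 0, "z": -7, "ax": 0, "ay": 0, "az": 0}, {"x": 0, "y": 0, "z": -7.6, "ax": 0, "ay": 0, "az": 0}, {"x": 0, "y": 0, "z": -8, "ax": 0, "ay": 0, "az": 0}, {"x": 0, "y": 0, "z": -8.2, "ax": 0, "ay": 0, "az": 0}, {"x": 0, "y": 0, "z": -8.4, "ax": 0, "ay": 0, "az": 0}, {"x": 0, "y": 0, "z": -8.4, "ax": 0, "ay": 0, "az": 0}, {"x": 0, "y": 0, "z": -8.4, "ax": 0, "ay": 0, "az": 0}]}}

```text
clock: 33.05
tcp_pos: [0.5708, 0.2255, 0.0344]
tcp_rot: [[0.0, -0.068, -0.998], [0.0, -0.998, 0.068], [-1.0, -0.0, -0.0]]
contact_force: [-0.3, -0.2, -1.2]
width: 0.562
```

Request:
{"name": "step_arm", "arguments": {"claw": 6.4, "rows": [{"x": 0, "y": 0, "z": 0, "ax": 0, "ay": 0, "az": 0}, {"x": 0, "y": 0, "z": 0, "ax": 0, "ay": 0, "az": 0}, {"x": 0, "y": 0, "z": 0, "ax": 0, "ay": 0, "az": 0}, {"x": 0, "y": 0, "z": 0, "ax": 0, "ay": 0, "az": 0}, {"x": 0, "y": 0, "z": 0, "ax": 0, "ay": 0, "az": 0}, {"x": 0, "y": 0, "z": 1, "ax": 0, "ay": 0, "az": 0}, {"x": 0, "y": 0, "z": 3, "ax": 0, "ay": 0, "az": 0}, {"x": 0, "y": 0, "z": 6, "ax": 0, "ay": 0, "az": 0}, {"x": 0, "y": 0, "z": 9, "ax": 0, "ay": 0, "az": 0}, {"x": 0, "y": 0, "z": 12, "ax": 0, "ay": 0, "az": 0}]}}

```text
clock: 34.3
tcp_pos: [0.5711, 0.2256, 0.1571]
tcp_rot: [[0.002, -0.068, -0.998], [0.0, -0.998, 0.068], [-1.0, -0.001, -0.002]]
contact_force: [-0.4, 0.3, 0.0]
width: 0.728
```

```bash
python3 -c "
from h import *
print(r.state()['joints'].round(3),r.state()['tcp_pos'])"
```

```text
[0.183 0.345 1.577 0.    1.218 1.822] [0.57110377 0.22561092 0.15710601]
```

Request:
{"name": "step_arm", "arguments": {"claw": 0, "rows": [{"x": -1, "y": 0.3, "z": 0, "ax": 0, "ay": 0, "az": 0.16}, {"x": -2, "y": 0.6, "z": 0, "ax": 0, "ay": 0, "az": 0.34}, {"x": -3, "y": 0.9, "z": 0, "ax": 0, "ay": 0, "az": 0.52}, {"x": -4, "y": 1.2, "z": 0, "ax": 0, "ay": 0, "az": 0.7}, {"x": -5, "y": 1.5, "z": 0, "ax": 0, "ay": 0, "az": 0.88}, {"x": -6, "y": 1.8, "z": 0, "ax": 0, "ay": 0, "az": 1.06}, {"x": -7, "y": 2.1, "z": -1, "ax": 0, "ay": 0, "az": 1.24}, {"x": -8, "y": 2.5, "z": -2, "ax": 0, "ay": 0, "az": 1.42}, {"x": -9.35, "y": 2.87, "z": -4, "ax": 0, "ay": 0, "az": 1.571}, {"x": -9.35, "y": 2.87, "z": -5, "ax": 0, "ay": 0, "az": 1.571}]}}

```text
clock: 35.55
tcp_pos: [0.4765, 0.2544, 0.1046]
tcp_rot: [[0.0, 0.998, -0.068], [0.0, -0.068, -0.998], [-1.0, 0.0, -0.0]]
contact_force: [1.2, -0.4, 0.7]
width: -0.001
```

Request:
{"name": "step_arm", "arguments": {"rows": [{"x": 0, "y": 0, "z": -0.5, "ax": 0, "ay": 0, "az": 0}, {"x": 0, "y": 0, "z": -0.5, "ax": 0, "ay": 0, "az": 0}, {"x": 0, "y": 0, "z": -0.5, "ax": 0, "ay": 0, "az": 0}, {"x": 0, "y": 0, "z": -0.5, "ax": 0, "ay": 0, "az": 0}, {"x": 0, "y": 0, "z": -0.5, "ax": 0, "ay": 0, "az": 0}, {"x": 0, "y": 0, "z": -0.5, "ax": 0, "ay": 0, "az": 0}, {"x": 0, "y": 0, "z": -0.5, "ax": 0, "ay": 0, "az": 0}, {"x": 0, "y": 0, "z": -0.5, "ax": 0, "ay": 0, "az": 0}, {"x": 0, "y": 0, "z": -0.5, "ax": 0, "ay": 0, "az": 0}, {"x": 0, "y": 0, "z": -0.5, "ax": 0, "ay": 0, "az": 0}]}}

```text
clock: 36.8
tcp_pos: [0.4772, 0.2542, 0.0992]
tcp_rot: [[-0.0, 0.998, -0.068], [0.0, -0.068, -0.998], [-1.0, -0.0, -0.0]]
contact_force: [0.1, -0.8, -0.1]
width: 0.004
```

```bash
cat > st.py <<'E'
from h import *
q=r.state(); print(q["clock"],q["tcp_pos"].round(4),"F",q["contact_force"].round(1),q["width"].round(3),"j6",q["joints"][5].round(2))
E
python3 st.py
```

```text
Traceback (most recent call last):
  File "st.py", line 2, in <module>
    q=r.state(); print(q["clock"],q["tcp_pos"].round(4),"F",q["contact_force"].round(1),q["width"].round(3),"j6",q["joints"][5].round(2))
                                                                                        ^^^^^^^^^^^^^^^^
AttributeError: 'float' object has no attribute 'round'
```

Request:
{"name": "step_arm", "arguments": {"rows": [{"x": 0, "y": 0, "z": -1, "ax": 0, "ay": 0, "az": 0}, {"x": 0, "y": 0, "z": -1.8, "ax": 0, "ay": 0, "az": 0}, {"x": 0, "y": 0, "z": -2.1, "ax": 0, "ay": 0, "az": 0}, {"x": 0, "y": 0, "z": -2.2, "ax": 0, "ay": 0, "az": 0}, {"x": 0, "y": 0, "z": -2.3, "ax": 0, "ay": 0, "az": 0}, {"x": 0, "y": 0, "z": -2.4, "ax": 0, "ay": 0, "az": 0}, {"x": 0, "y": 0, "z": -2.45, "ax": 0, "ay": 0, "az": 0}, {"x": 0, "y": 0, "z": -2.5, "ax": 0, "ay": 0, "az": 0}, {"x": 0, "y": 0, "z": -2.55, "ax": 0, "ay": 0, "az": 0}, {"x": 0, "y": 0, "z": -2.55, "ax": 0, "ay": 0, "az": 0}]}}

```text
clock: 38.05
tcp_pos: [0.4771, 0.2542, 0.0737]
tcp_rot: [[-0.0, 0.998, -0.068], [-0.0, -0.068, -0.998], [-1.0, -0.0, 0.0]]
contact_force: [0.1, -0.6, -0.4]
width: 0.004
```

Request:
{"name": "step_arm", "arguments": {"rows": [{"x": 0, "y": 0, "z": -0.05, "ax": 0, "ay": 0, "az": 0}, {"x": 0, "y": 0, "z": -0.05, "ax": 0, "ay": 0, "az": 0}, {"x": 0, "y": 0, "z": -0.1, "ax": 0, "ay": 0, "az": 0}, {"x": 0, "y": 0, "z": -0.1, "ax": 0, "ay": 0, "az": 0}, {"x": 0, "y": 0, "z": -0.15, "ax": 0, "ay": 0, "az": 0}, {"x": 0, "y": 0, "z": -0.15, "ax": 0, "ay": 0, "az": 0}, {"x": 0, "y": 0, "z": -0.2, "ax": 0, "ay": 0, "az": 0}, {"x": 0, "y": 0, "z": -0.2, "ax": 0, "ay": 0, "az": 0}, {"x": 0, "y": 0, "z": -0.2, "ax": 0, "ay": 0, "az": 0}, {"x": 0, "y": 0, "z": -0.2, "ax": 0, "ay": 0, "az": 0}]}}

```text
clock: 39.3
tcp_pos: [0.4772, 0.2542, 0.0717]
tcp_rot: [[0.0, 0.998, -0.068], [0.0, -0.068, -0.998], [-1.0, 0.0, -0.0]]
contact_force: [0.8, 0.3, 0.0]
width: 0.005
```

Request:
{"name": "step_arm", "arguments": {"rows": [{"x": 0, "y": 0, "z": -0.05, "ax": 0, "ay": 0, "az": 0}, {"x": 0, "y": 0, "z": -0.05, "ax": 0, "ay": 0, "az": 0}, {"x": 0, "y": 0, "z": -0.1, "ax": 0, "ay": 0, "az": 0}, {"x": 0, "y": 0, "z": -0.1, "ax": 0, "ay": 0, "az": 0}, {"x": 0, "y": 0, "z": -0.15, "ax": 0, "ay": 0, "az": 0}, {"x": 0, "y": 0, "z": -0.15, "ax": 0, "ay": 0, "az": 0}, {"x": 0, "y": 0, "z": -0.2, "ax": 0, "ay": 0, "az": 0}, {"x": 0, "y": 0, "z": -0.2, "ax": 0, "ay": 0, "az": 0}, {"x": 0, "y": 0, "z": -0.2, "ax": 0, "ay": 0, "az": 0}, {"x": 0, "y": 0, "z": -0.2, "ax": 0, "ay": 0, "az": 0}]}}

```text
clock: 40.55
tcp_pos: [0.4772, 0.2542, 0.0697]
tcp_rot: [[0.0, 0.998, -0.068], [0.0, -0.068, -0.998], [-1.0, 0.0, -0.0]]
contact_force: [0.0, -0.4, 0.4]
width: 0.001
```

Request:
{"name": "step_arm", "arguments": {"rows": [{"x": 0, "y": 0, "z": -0.02, "ax": 0, "ay": 0, "az": 0}, {"x": 0, "y": 0, "z": -0.02, "ax": 0, "ay": 0, "az": 0}, {"x": 0, "y": 0, "z": -0.04, "ax": 0, "ay": 0, "az": 0}, {"x": 0, "y": 0, "z": -0.04, "ax": 0, "ay": 0, "az": 0}, {"x": 0, "y": 0, "z": -0.06, "ax": 0, "ay": 0, "az": 0}, {"x": 0, "y": 0, "z": -0.08, "ax": 0, "ay": 0, "az": 0}, {"x": 0, "y": 0, "z": -0.1, "ax": 0, "ay": 0, "az": 0}, {"x": 0, "y": 0, "z": -0.1, "ax": 0, "ay": 0, "az": 0}, {"x": 0, "y": 0, "z": -0.1, "ax": 0, "ay": 0, "az": 0}, {"x": 0, "y": 0, "z": -0.1, "ax": 0, "ay": 0, "az": 0}]}}

```text
clock: 41.8
tcp_pos: [0.4772, 0.2542, 0.0687]
tcp_rot: [[0.0, 0.998, -0.068], [0.0, -0.068, -0.998], [-1.0, 0.0, -0.0]]
contact_force: [-0.1, -0.4, -0.8]
width: 0.008
```

Request:
{"name": "step_arm", "arguments": {"rows": [{"x": 0, "y": 0, "z": 2, "ax": 0, "ay": 0, "az": 0}, {"x": 0, "y": 0, "z": 3, "ax": 0, "ay": 0, "az": 0}, {"x": 0.2, "y": 3, "z": 3, "ax": 0, "ay": 0, "az": 0}, {"x": 0.4, "y": 6, "z": 3, "ax": 0, "ay": 0, "az": 0}, {"x": 0.6, "y": 8.5, "z": 3, "ax": 0, "ay": 0, "az": 0}, {"x": 0.65, "y": 9.2, "z": 3, "ax": 0, "ay": 0, "az": 0}, {"x": 0.65, "y": 9.2, "z": 3, "ax": 0, "ay": 0, "az": 0}, {"x": 0.65, "y": 9.2, "z": 2, "ax": 0, "ay": 0, "az": 0}, {"x": 0.65, "y": 9.2, "z": 1.2, "ax": 0, "ay": 0, "az": 0}, {"x": 0.65, "y": 9.2, "z": 1, "ax": 0, "ay": 0, "az": 0}]}}

```text
clock: 43.05
tcp_pos: [0.483, 0.3453, 0.0775]
tcp_rot: [[-0.002, 0.998, -0.069], [-0.001, -0.069, -0.998], [-1.0, -0.002, 0.001]]
contact_force: [-0.9, -0.1, 0.9]
width: 0.005
```

Request:
{"name": "step_arm", "arguments": {"rows": [{"x": 0, "y": 0, "z": -0.1, "ax": 0, "ay": 0, "az": 0}, {"x": 0, "y": 0, "z": -0.2, "ax": 0, "ay": 0, "az": 0}, {"x": 0, "y": 0, "z": -0.3, "ax": 0, "ay": 0, "az": 0}, {"x": 0, "y": 0, "z": -0.4, "ax": 0, "ay": 0, "az": 0}, {"x": 0, "y": 0, "z": -0.45, "ax": 0, "ay": 0, "az": 0}, {"x": 0, "y": 0, "z": -0.5, "ax": 0, "ay": 0, "az": 0}, {"x": 0, "y": 0, "z": -0.55, "ax": 0, "ay": 0, "az": 0}, {"x": 0, "y": 0, "z": -0.55, "ax": 0, "ay": 0, "az": 0}, {"x": 0, "y": 0, "z": -0.55, "ax": 0, "ay": 0, "az": 0}, {"x": 0, "y": 0, "z": -0.55, "ax": 0, "ay": 0, "az": 0}]}}

```text
clock: 44.3
tcp_pos: [0.4837, 0.3462, 0.0732]
tcp_rot: [[0.0, 0.998, -0.068], [0.0, -0.068, -0.998], [-1.0, 0.0, -0.0]]
contact_force: [0.7, -0.7, -0.3]
width: 0.004
```

Request:
{"name": "step_arm", "arguments": {"rows": [{"x": 0, "y": 0, "z": -0.05, "ax": 0, "ay": 0, "az": 0}, {"x": 0, "y": 0, "z": -0.1, "ax": 0, "ay": 0, "az": 0}, {"x": 0, "y": 0, "z": -0.15, "ax": 0, "ay": 0, "az": 0}, {"x": 0, "y": 0, "z": -0.2, "ax": 0, "ay": 0, "az": 0}, {"x": 0, "y": 0, "z": -0.25, "ax": 0, "ay": 0, "az": 0}, {"x": 0, "y": 0, "z": -0.3, "ax": 0, "ay": 0, "az": 0}, {"x": 0, "y": 0, "z": -0.3, "ax": 0, "ay": 0, "az": 0}, {"x": 0, "y": 0, "z": -0.3, "ax": 0, "ay": 0, "az": 0}, {"x": 0, "y": 0, "z": -0.3, "ax": 0, "ay": 0, "az": 0}, {"x": 0, "y": 0, "z": -0.3, "ax": 0, "ay": 0, "az": 0}]}}

```text
clock: 45.55
tcp_pos: [0.4837, 0.3462, 0.0702]
tcp_rot: [[0.0, 0.998, -0.068], [0.0, -0.068, -0.998], [-1.0, 0.0, -0.0]]
contact_force: [-0.1, -0.4, -0.2]
width: 0.007
```

Engraver: no contact at +6 mm, but go 1.5 mm lower to be sure.

Request:
{"name": "step_arm", "arguments": {"rows": [{"x": 0, "y": 0, "z": -0.03, "ax": 0, "ay": 0, "az": 0}, {"x": 0, "y": 0, "z": -0.06, "ax": 0, "ay": 0, "az": 0}, {"x": 0, "y": 0, "z": -0.09, "ax": 0, "ay": 0, "az": 0}, {"x": 0, "y": 0, "z": -0.12, "ax": 0, "ay": 0, "az": 0}, {"x": 0, "y": 0, "z": -0.15, "ax": 0, "ay": 0, "az": 0}, {"x": 0, "y": 0, "z": -0.15, "ax": 0, "ay": 0, "az": 0}, {"x": 0, "y": 0, "z": -0.15, "ax": 0, "ay": 0, "az": 0}, {"x": 0, "y": 0, "z": -0.15, "ax": 0, "ay": 0, "az": 0}, {"x": 0, "y": 0, "z": -0.15, "ax": 0, "ay": 0, "az": 0}, {"x": 0, "y": 0, "z": -0.15, "ax": 0, "ay": 0, "az": 0}]}}

```text
clock: 46.8
tcp_pos: [0.4837, 0.3462, 0.0687]
tcp_rot: [[0.0, 0.998, -0.068], [0.0, -0.068, -0.998], [-1.0, 0.0, -0.0]]
contact_force: [1.0, 0.6, -0.3]
width: 0.005
```

Request:
{"name": "step_arm", "arguments": {"rows": [{"x": 0, "y": 0, "z": 2, "ax": 0, "ay": 0, "az": 0}, {"x": 0, "y": -1, "z": 3, "ax": 0, "ay": 0, "az": 0}, {"x": -0.3, "y": -4.5, "z": 3, "ax": 0, "ay": 0, "az": 0}, {"x": -0.6, "y": -9, "z": 3, "ax": 0, "ay": 0, "az": 0}, {"x": -0.9, "y": -13.5, "z": 3, "ax": 0, "ay": 0, "az": 0}, {"x": -1.2, "y": -17, "z": 3, "ax": 0, "ay": 0, "az": 0}, {"x": -1.25, "y": -18.37, "z": 3, "ax": 0, "ay": 0, "az": 0}, {"x": -1.25, "y": -18.37, "z": 2.5, "ax": 0, "ay": 0, "az": 0}, {"x": -1.25, "y": -18.37, "z": 1.5, "ax": 0, "ay": 0, "az": 0}, {"x": -1.25, "y": -18.37, "z": 1.2, "ax": 0, "ay": 0, "az": 0}]}}

```text
clock: 48.05
tcp_pos: [0.4704, 0.1633, 0.0795]
tcp_rot: [[-0.002, 0.998, -0.067], [-0.0, -0.067, -0.998], [-1.0, -0.002, 0.0]]
contact_force: [-0.2, 0.6, -0.4]
width: 0.006
```

Request:
{"name": "step_arm", "arguments": {"rows": [{"x": 0, "y": 0, "z": -0.1, "ax": 0, "ay": 0, "az": 0}, {"x": 0, "y": 0, "z": -0.2, "ax": 0, "ay": 0, "az": 0}, {"x": 0, "y": 0, "z": -0.3, "ax": 0, "ay": 0, "az": 0}, {"x": 0, "y": 0, "z": -0.4, "ax": 0, "ay": 0, "az": 0}, {"x": 0, "y": 0, "z": -0.5, "ax": 0, "ay": 0, "az": 0}, {"x": 0, "y": 0, "z": -0.55, "ax": 0, "ay": 0, "az": 0}, {"x": 0, "y": 0, "z": -0.6, "ax": 0, "ay": 0, "az": 0}, {"x": 0, "y": 0, "z": -0.65, "ax": 0, "ay": 0, "az": 0}, {"x": 0, "y": 0, "z": -0.65, "ax": 0, "ay": 0, "az": 0}, {"x": 0, "y": 0, "z": -0.65, "ax": 0, "ay": 0, "az": 0}]}}

```text
clock: 49.3
tcp_pos: [0.4713, 0.1625, 0.0745]
tcp_rot: [[0.0, 0.998, -0.068], [0.0, -0.068, -0.998], [-1.0, 0.0, -0.0]]
contact_force: [-2.6, 0.6, 4.3]
width: 0.004
```

Request:
{"name": "step_arm", "arguments": {"rows": [{"x": 0, "y": 0, "z": -0.03, "ax": 0, "ay": 0, "az": 0}, {"x": 0, "y": 0, "z": -0.06, "ax": 0, "ay": 0, "az": 0}, {"x": 0, "y": 0, "z": -0.09, "ax": 0, "ay": 0, "az": 0}, {"x": 0, "y": 0, "z": -0.12, "ax": 0, "ay": 0, "az": 0}, {"x": 0, "y": 0, "z": -0.15, "ax": 0, "ay": 0, "az": 0}, {"x": 0, "y": 0, "z": -0.15, "ax": 0, "ay": 0, "az": 0}, {"x": 0, "y": 0, "z": -0.15, "ax": 0, "ay": 0, "az": 0}, {"x": 0, "y": 0, "z": -0.15, "ax": 0, "ay": 0, "az": 0}, {"x": 0, "y": 0, "z": -0.15, "ax": 0, "ay": 0, "az": 0}, {"x": 0, "y": 0, "z": -0.15, "ax": 0, "ay": 0, "az": 0}]}}

```text
clock: 50.55
tcp_pos: [0.4713, 0.1625, 0.0728]
tcp_rot: [[0.0, 0.998, -0.068], [0.0, -0.068, -0.998], [-1.0, 0.0, -0.0]]
contact_force: [-0.8, 3.9, 3.9]
width: 0.002
```

Request:
{"name": "step_arm", "arguments": {"rows": [{"x": 0, "y": 0, "z": -0.04, "ax": 0, "ay": 0, "az": 0}, {"x": 0, "y": 0, "z": -0.08, "ax": 0, "ay": 0, "az": 0}, {"x": 0, "y": 0, "z": -0.12, "ax": 0, "ay": 0, "az": 0}, {"x": 0, "y": 0, "z": -0.16, "ax": 0, "ay": 0, "az": 0}, {"x": 0, "y": 0, "z": -0.2, "ax": 0, "ay": 0, "az": 0}, {"x": 0, "y": 0, "z": -0.24, "ax": 0, "ay": 0, "az": 0}, {"x": 0, "y": 0, "z": -0.28, "ax": 0, "ay": 0, "az": 0}, {"x": 0, "y": 0, "z": -0.32, "ax": 0, "ay": 0, "az": 0}, {"x": 0, "y": 0, "z": -0.35, "ax": 0, "ay": 0, "az": 0}, {"x": 0, "y": 0, "z": -0.35, "ax": 0, "ay": 0, "az": 0}]}}

```text
clock: 51.8
tcp_pos: [0.4711, 0.1625, 0.0692]
tcp_rot: [[-0.0, 0.998, -0.068], [-0.0, -0.068, -0.998], [-1.0, -0.0, 0.0]]
contact_force: [0.2, 0.2, -0.5]
width: 0.008
```

Request:
{"name": "step_arm", "arguments": {"rows": [{"x": 0, "y": 0, "z": 2, "ax": 0, "ay": 0, "az": 0}, {"x": 0, "y": 0, "z": 3, "ax": 0, "ay": 0, "az": 0}, {"x": -0.2, "y": -3, "z": 3, "ax": 0, "ay": 0, "az": 0}, {"x": -0.4, "y": -6, "z": 3, "ax": 0, "ay": 0, "az": 0}, {"x": -0.6, "y": -8.5, "z": 3, "ax": 0, "ay": 0, "az": 0}, {"x": -0.63, "y": -9.18, "z": 3, "ax": 0, "ay": 0, "az": 0}, {"x": -0.63, "y": -9.18, "z": 3, "ax": 0, "ay": 0, "az": 0}, {"x": -0.63, "y": -9.18, "z": 2, "ax": 0, "ay": 0, "az": 0}, {"x": -0.63, "y": -9.18, "z": 1.3, "ax": 0, "ay": 0, "az": 0}, {"x": -0.63, "y": -9.18, "z": 1.1, "ax": 0, "ay": 0, "az": 0}]}}

```text
clock: 53.05
tcp_pos: [0.4641, 0.0712, 0.0792]
tcp_rot: [[-0.002, 0.998, -0.067], [0.0, -0.067, -0.998], [-1.0, -0.002, -0.0]]
contact_force: [-0.2, -0.4, 0.4]
width: 0.008
```

Request:
{"name": "step_arm", "arguments": {"rows": [{"x": 0, "y": 0, "z": -0.1, "ax": 0, "ay": 0, "az": 0}, {"x": 0, "y": 0, "z": -0.2, "ax": 0, "ay": 0, "az": 0}, {"x": 0, "y": 0, "z": -0.3, "ax": 0, "ay": 0, "az": 0}, {"x": 0, "y": 0, "z": -0.4, "ax": 0, "ay": 0, "az": 0}, {"x": 0, "y": 0, "z": -0.5, "ax": 0, "ay": 0, "az": 0}, {"x": 0, "y": 0, "z": -0.55, "ax": 0, "ay": 0, "az": 0}, {"x": 0, "y": 0, "z": -0.6, "ax": 0, "ay": 0, "az": 0}, {"x": 0, "y": 0, "z": -0.6, "ax": 0, "ay": 0, "az": 0}, {"x": 0, "y": 0, "z": -0.6, "ax": 0, "ay": 0, "az": 0}, {"x": 0, "y": 0, "z": -0.6, "ax": 0, "ay": 0, "az": 0}]}}

```text
clock: 54.3
tcp_pos: [0.465, 0.0707, 0.0744]
tcp_rot: [[0.0, 0.998, -0.068], [0.0, -0.068, -0.998], [-1.0, 0.0, -0.0]]
contact_force: [-2.0, 0.7, 4.0]
width: 0.007
```

Off as well (4 N at the raised edge): press it over gently.

Request:
{"name": "step_arm", "arguments": {"rows": [{"x": 0, "y": 0, "z": -0.05, "ax": 0, "ay": 0, "az": 0}, {"x": 0, "y": 0, "z": -0.1, "ax": 0, "ay": 0, "az": 0}, {"x": 0, "y": 0, "z": -0.15, "ax": 0, "ay": 0, "az": 0}, {"x": 0, "y": 0, "z": -0.2, "ax": 0, "ay": 0, "az": 0}, {"x": 0, "y": 0, "z": -0.25, "ax": 0, "ay": 0, "az": 0}, {"x": 0, "y": 0, "z": -0.3, "ax": 0, "ay": 0, "az": 0}, {"x": 0, "y": 0, "z": -0.35, "ax": 0, "ay": 0, "az": 0}, {"x": 0, "y": 0, "z": -0.4, "ax": 0, "ay": 0, "az": 0}, {"x": 0, "y": 0, "z": -0.45, "ax": 0, "ay": 0, "az": 0}, {"x": 0, "y": 0, "z": -0.5, "ax": 0, "ay": 0, "az": 0}]}}

```text
clock: 55.55
tcp_pos: [0.4648, 0.0707, 0.0691]
tcp_rot: [[-0.0, 0.998, -0.068], [-0.0, -0.068, -0.998], [-1.0, -0.0, 0.0]]
contact_force: [-0.1, 0.2, 0.3]
width: 0.005
```

Request:
{"name": "step_arm", "arguments": {"rows": [{"x": 0, "y": 0, "z": 3, "ax": 0, "ay": 0, "az": 0}, {"x": 0, "y": 0, "z": 8, "ax": 0, "ay": 0, "az": 0}, {"x": 0, "y": -3, "z": 12, "ax": 0, "ay": 0, "az": 0}, {"x": -0.5, "y": -8, "z": 14, "ax": 0, "ay": 0, "az": 0}, {"x": -1, "y": -13, "z": 15, "ax": 0, "ay": 0, "az": 0}, {"x": -2, "y": -18, "z": 15, "ax": 0, "ay": 0, "az": 0}, {"x": -3, "y": -23, "z": 15, "ax": 0, "ay": 0, "az": 0}, {"x": -4, "y": -28, "z": 15, "ax": 0, "ay": 0, "az": 0}, {"x": -5, "y": -33, "z": 15, "ax": 0, "ay": 0, "az": 0}, {"x": -5, "y": -36, "z": 15, "ax": 0, "ay": 0, "az": 0}]}}

```text
clock: 56.8
tcp_pos: [0.414, -0.2916, 0.2193]
tcp_rot: [[-0.0, 0.998, -0.07], [-0.0, -0.07, -0.998], [-1.0, -0.0, 0.0]]
contact_force: [-0.0, 0.3, -0.0]
width: 0.004
```

```bash
python3 - <<'E'
from m import *
s=snapshot("top"); W=cloud(s); f=s["frame"]; cv2.imwrite("pics/fin.png",cv2.resize(f[80:260,85:400],None,fx=2.5,fy=2.5,interpolation=cv2.INTER_CUBIC))
for nm,cx,cy in(("eng",117,216),("cut",157,220),("drv",197,224),("glu",237,228)):
    print(nm,[ round(float(np.nanmedian(W[cy-2:cy+3,cx+a:cx+b,2])*1000),1) for a,b in((-13,-7),(7,12))])
yaw=-0.068; D=np.array([[np.cos(yaw),-np.sin(yaw)],[np.sin(yaw),np.cos(yaw)]]); z=W[...,2]*1000
for n,S,h in(("engraver",(577,317.6),32),("cutter",(570.7,225.8),42),("driver",(564.5,134),44),("gluepen",(558.2,42.2),40)):
    q=(W[...,:2]*1000-S)@D; top=26+h
    m=(z>46)&(z<top+8)&(abs(q[...,1])<40)&(q[...,0]>-56)&(q[...,0]<60)   # body above cheeks
    p=q[m]; rc=cv2.minAreaRect(p.astype(np.float32)); print(n,"body x",np.percentile(p[:,0],[1,99]).round(1),"y",np.percentile(p[:,1],[1,99]).round(1),"top z",np.percentile(z[m],90).round(1),"exp",top,"rect",np.round(rc[0],1),np.round(rc[1]),round(rc[2],1))
E
```

```text
eng [67.6, 75.0]
cut [68.2, 73.9]
drv [67.4, 74.7]
glu [67.5, 74.6]
engraver body x [-48.9  57.7] y [-14.7  12.8] top z 60.6 exp 58 rect [4.1 4.9] [109.  44.] 5.3
cutter body x [-55.2  58.4] y [-30.9  28.7] top z 71.2 exp 68 rect [1.9 0.5] [ 78. 116.] 89.6
driver body x [-55.4  58.9] y [-32.1  32.9] top z 72.5 exp 70 rect [2.  0.1] [ 79. 116.] 89.8
gluepen body x [-52.5  58.4] y [-18.1  19.2] top z 69.5 exp 66 rect [2.7 0.3] [115.  45.] 8.1
```

View pics/fin.png

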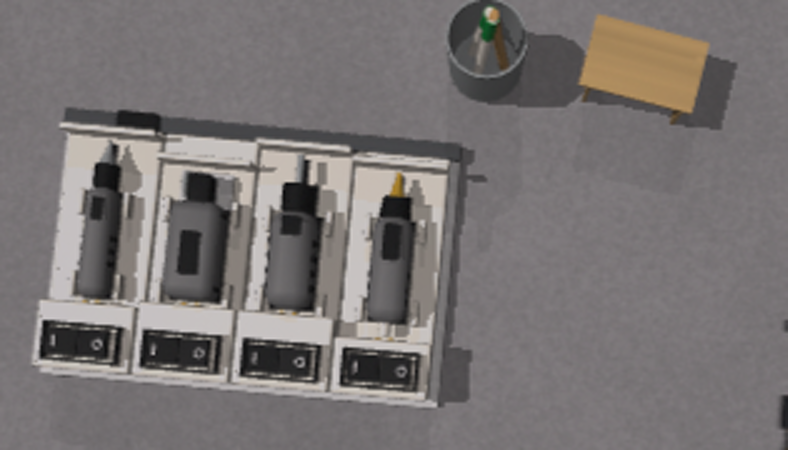

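```bash
python3 -c "
from h import *
print(r.finish_job())"
```

```text
the job is handed in; nothing more can be done
None
```

All four tools (engraver, cutter, driver and glue pen) are lying down in their own bays with their noses away from the switches, and all four bays are switched on. I handed the job in at about 57 s on the robot's clock; it gave no verdict.

- **Switches:** The engraver and cutter switches were already on. I felt no contact about 5 mm above the pivot, so I left them alone. The driver and glue-pen switches were off, with about 4 N of resistance at the raised end. I pressed each one over, and the force dropped to zero as it snapped.
- **Last picture:** In the depth image all four bar ends are down, at about 67–68 mm against 74–75 mm at the ring ends. The tools lie straight between their cheeks.
- **One disagreement:** The tool tops read 2.5–3.5 mm above the expected height. I put this down to the depth reading and measuring near the upper edge, since the cradle floors also read 1.6 mm high. My automatic outlines also picked up parts of the walls and cheeks, so I judged the seating mainly from the picture and the release positions, which were within 1 mm of where I measured the seats.
- **Bystanders:** The pen pot and stand look unmoved in the last picture. The tape was outside the last crop; it was still in place in the measurement before the cutter was picked up, and the arm did not touch it. No tool was seen knocked aside and no grip was lost.

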